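Mount two toroid coils on their chassis studs

ROBOT

A 7-joint arm with a two-finger parallel gripper is mounted at the origin on the work surface. World frame = base frame: x ahead of the robot, y to its left, z up, the work surface at z = 0. Lengths are in mm, angles in rad, forces in N, time in s.
With the tool pointing down it reaches from about 425 to 825 mm from the base axis. Payload 3.6 kg.
Tool frame: the origin (TCP) lies at the very end of the fingers, on their centre line; the grasp point (between the pads) lies 19 mm behind it; z points along the fingers, y is the direction in which the jaws open and shut (so a half turn about z gives the same grasp; the last joint's range is limited). The gripper opens to 93 mm and grips with 3 to 60 N. Pads are 15 mm wide; open, the fingers measure 128 mm over their backs; the gripper's body (75 mm by 188 mm) begins 65 mm behind the grasp point.
Start: joints at [-1.312, 0.615, -0.013, 1.423, 0.008, 1.103, -0.04], TCP at [183.218, 623.613, 218.64] pointing down, gripper open.
Joint ranges: [-3.12, 3.12], [-0.3, 2.06], [-1.34, 1.32], [0.26, 2.42], [-1.36, 4.5], [0.01, 1.98], [-2.84, 2.84]. Speed limits (rad/s): [2.79, 2.79, 3.14, 3.14, 3.14, 3.14, 3.14].

INTERFACE

Orientations are given as a unit quaternion [w, x, y, z].
In Python, from station import r gives the robot as it stands.
- The arm moves only by the tool apply_moves, never from a script. Its argument "plan" is a list of rows, each an object of numbers: "ax", "ay", "az": the turn, a rotation vector about the tool's x, y, z in degrees; "dx", "dy", "dz": the shift along the tool's x, y, z in mm; "gripper": the opening, from -1 (shut) to 1 (fully open). A call has 1 to 10 rows; each row is the pose to reach, as a shift and turn from the pose commanded when the call began, along the tool's axes at that moment; what a row does not reach only later rows make up. A row lasts 1/12 s, in which the tool goes at most 41.7 mm and 7.16 degrees, less where a joint would pass 70% of its speed; a pose out of reach is approached as far as the arm can. A call with a gripper value outside its range is refused whole. The fingers move at their own pace and stop on an object; "force" is the grip in N (left out, the last holds). Time passes only in rows, so rows that repeat a pose let the fingers close. It gives the time, the measured TCP pose, the force and the opening at its end, in the units of the state.
- r.get_obs(): the state, without advancing time (a new reading comes with each control period).
- r.capture(name): name is "scene" or "top" or "wrist"; returns a dict with "img" (480x640x3 uint8, red, green, blue), "camera_matrix" (3x3 intrinsics, pixels), "R" (3x3) and "t" (3): a world point X has camera coordinates R X + t. Camera axes: x right, y down, z forward; pixel columns grow to the right and rows downward; lengths in mm; the calibration is good to about 2 mm. A picture is of the moment at which its call begins. There is no depth.
- r.sign_off(): hands the job in, once; it reports no verdict.
Trained networks look in the newest picture that a camera, given by its name, has taken for a name from the list of things; names that differ only in an ending like _2 or _b are one class to them, and where a whole thing is asked for, a point or a joint stands for the part that bears it (a point fixed in the world has none). Each returns a list of dicts, best first, with "conf" (0 to 1); they miss things now and then, are a little off and sometimes report something else, mostly with a low value. They report only what shows in the picture. A call takes as long as a camera call. They do not tell look-alikes from the thing itself.
- r.look_for(camera, label): "box" ([left, top, width, height] in pixels, round what is visible of it).
- r.place_of(camera, label): "at" ([column, row] in pixels: a listed point, or the origin of a listed thing).
The state is a dict: "t": time; "q": joint angles; "dq": joint speeds; "joint_efforts": joint torques, N m; "tcp_pos": TCP position; "tool_rot": TCP orientation; "force": force on the tool from outside, world axes, zero at the start; "torque": the same for the moment, N m; "opening": finger opening in mm.
Only numpy, scipy, OpenCV 4.12 (cv2) and the standard library are available. Lean on these libraries where they do the work, as an engineer would, in place of code of your own. Each camera call takes 0.05 s, during which the arm holds its last target.

TASK

Mount both coils on their chassis studs, parts flat on each other and fully down. On the tall stud (square plate): the large fibre washer first, then the large coil, then the steel retainer on top with its collar up. On the short stud (round plate): the small fibre washer first, then the small coil. Leave the screwdriver and the flux tin where they are.

Things in the scene. Friction and masses are not known exactly. Their poses are not given: they have to be found in the camera images.
- tall_stud_foot (a point): The tall stud: a round upright steel post, 12 mm in diameter and 64 mm high above its plate (the top 8 mm taper to 5 mm), in the middle of a square aluminium plate 90 x 90 mm, 6 mm thick, lying on the bench. This point lies on the stud's axis at the plate's top face, where the first part rests; z points up along the stud. Fixed to the bench. Plate edges are within 0.3 rad of the bench's directions.
- short_stud_foot (a point): The short stud: a round upright steel post, 8 mm in diameter and 34 mm high above its plate (the top 8 mm taper to 5 mm), in the middle of a round aluminium plate of 68 mm diameter, 6 mm thick, lying on the bench. This point lies on the stud's axis at the plate's top face, where the first part rests; z points up along the stud. Fixed to the bench.
- large_washer_center (a point): Large flat tan fibre washer: outside diameter 66 mm, hole 22 mm, 10 mm thick, lying flat on the bench, about 45 g; hard. This point is its centre, half-way up; its z axis is the hole's axis and points up.
- small_washer_center (a point): Small flat tan fibre washer: outside diameter 46 mm, hole 18 mm, 10 mm thick, lying flat on the bench, about 22 g; hard. This point is its centre, half-way up; its z axis is the hole's axis and points up.
- large_coil_center (a point): Large toroid coil, a ring wound with copper over a dark core: outside diameter 62 mm (64 mm over the wire), hole 24 mm (23 mm inside the wire), 28 mm high, lying flat on the bench, about 0.32 kg; rigid. This point is its centre, half-way up; its z axis is the hole's axis and points up.
- small_coil_center (a point): Small toroid coil, a ring wound with copper over a dark core: outside diameter 42 mm (44 mm over the wire), hole 18 mm (17 mm inside the wire), 18 mm high, lying flat on the bench, about 90 g; rigid. This point is its centre, half-way up; its z axis is the hole's axis and points up.
- retainer_center (a point): Steel retainer: a round flange 54 mm in diameter and 5 mm thick with a narrower collar on it, 32 mm in diameter and 13 mm high (18 mm overall); a 22 mm hole goes right through. It lies collar up on the bench, about 0.1 kg. This point is on its axis 9 mm above its underside; z points up.
- screwdriver: Bystander: a screwdriver 190 mm long with a yellow handle, lying crosswise on the far part of the bench (its length within about 0.4 rad of the y direction). Origin under its middle; its x axis runs along it.
- flux_tin: Bystander: a closed round white tin, 62 mm in diameter, 28 mm high, on the right of the bench. Origin at the centre of its underside.
Mind the look-alikes: they are no part of the job. Leave any red look-alike of the part that bears small_coil_center alone. Leave any orange look-alike of the part that bears small_washer_center alone.

How it is judged (in metres and radians):
At the end, for the whole second after the job is handed in: Tall stud, bottom up: large washer, large coil, retainer; short stud: small washer, small coil. Each within 8 mm of its stud's axis, flat within 0.1 rad, at rest, centre within 3 mm of 5, 24, 47 mm (tall) and 5, 19 mm (short) above the plate (horizontal distance between each of large_washer_center, large_coil_center, retainer_center and tall_stud_foot below 0.008 m and z of large_washer_center in the frame of tall_stud_foot between 0.002 and 0.008 m and angle between each of large_washer_center, large_coil_center, retainer_center, small_washer_center, small_coil_center's own z axis and vertical below 0.1 rad and linear speed of each of large_washer, large_coil, retainer, small_washer, small_coil below 0.01 m/s and z of large_coil_center in the frame of tall_stud_foot between 0.021 and 0.027 m and z of retainer_center in the frame of tall_stud_foot between 0.044 and 0.05 m and horizontal distance between each of small_washer_center, small_coil_center and short_stud_foot below 0.008 m and z of small_washer_center in the frame of short_stud_foot between 0.002 and 0.008 m and z of small_coil_center in the frame of short_stud_foot between 0.016 and 0.022 m); the robot touches nothing.
It fails at once if the screwdriver is shifted by more than 20 mm (distance of screwdriver from where it was at the start of the episode above 0.02 m).
It fails at once if the flux tin is shifted by more than 20 mm (distance of flux_tin from where it was at the start of the episode above 0.02 m).
It also fails if it takes over 115 s, if anything falls off the work surface, if the arm or the gripper's body presses on something with over 40 N, if the wrist force passes 120 N, or if a joint passes its speed limit or range.

## Working session

There is one attempt and no reset: what is moved stays moved. The work goes in short steps, Python scripts to look and compute and a tool call to move; the robot and the scene stay as the last step left them, time stands still between calls to the robot, and variables do not carry over. Pictures are saved under pics/ and viewed, and the job is handed in when it is done.

Besides the shell and the picture viewer there is one more tool, called after "Call:" by a JSON object that holds its "api" and its "payload". apply_moves: Moves the arm, as the interface text tells. Its arguments: {"type":"object","properties":{"plan":{"type":"array"},"force":{"type":"number"}},"required":["plan"]}

```bash
ls; mkdir -p pics; cat > h.py <<'E'
from station import r
import numpy as np, cv2
def cap(n):
    return r.capture(n)
def ray(c,px,z):
    K=np.array(c["camera_matrix"]);R=np.array(c["R"]);t=np.array(c["t"]).ravel()
    d=R.T@np.linalg.solve(K,[px[0],px[1],1.]);o=-R.T@t
    return o+d*(z-o[2])/d[2]
def proj(c,X):
    p=np.array(c["camera_matrix"])@(np.array(c["R"])@np.array(X,float)+np.array(c["t"]).ravel());return p[:2]/p[2]
def save(img,n): cv2.imwrite("pics/"+n,img[:,:,::-1])
E
python3 - <<'E'
from h import *
for n in ["top","scene"]:
    c=cap(n);save(c["img"],n+"0.png")
    print(n,(-np.array(c["R"]).T@np.array(c["t"]).ravel()).round(0))
    for l,z in [("tall_stud_foot",6),("short_stud_foot",6),("large_washer_center",5),("small_washer_center",5),("large_coil_center",14),("small_coil_center",9),("retainer_center",9),("screwdriver",0),("flux_tin",0)]:
        for p in r.place_of(n,l): print(l,np.round(p["at"]),round(p["conf"],2),ray(c,p["at"],z)[:2].round(1))
print(r.get_obs())
E
```

```text
pics
top [ 432.  -48. 1078.]
tall_stud_foot [320. 319.] 0.74 [ 441.2 -103.4]
tall_stud_foot [256. 225.] 0.51 [620.3  22.5]
short_stud_foot [396. 304.] 0.89 [ 472.8 -249.6]
large_washer_center [366. 243.] 0.57 [ 589.5 -191.3]
small_washer_center [248. 277.] 0.82 [518.4  35.4]
small_washer_center [213. 313.] 0.7 [449.7  98.5]
large_coil_center [253. 223.] 0.96 [621.9  29.2]
small_coil_center [118. 340.] 0.77 [395.8 273.5]
small_coil_center [128. 303.] 0.69 [464.2 259.5]
retainer_center [164. 224.] 0.87 [618.4 201. ]
screwdriver [275. 152.] 0.75 [769.6  -9.3]
flux_tin [469. 232.] 0.64 [ 617.  -395.1]
scene [888. 473. 973.]
tall_stud_foot [373. 213.] 0.72 [435.7 -90.8]
short_stud_foot [329. 174.] 0.79 [ 469.4 -256.3]
short_stud_foot [335. 279.] 0.57 [610.8  25.4]
large_washer_center [300. 211.] 0.56 [ 590.5 -187.9]
large_washer_center [370. 213.] 0.49 [440.9 -96.6]
small_washer_center [374. 262.] 0.73 [509.6  30.5]
small_washer_center [417. 275.] 0.59 [441.  107.5]
large_coil_center [332. 277.] 0.75 [617.   21.6]
small_coil_center [482. 327.] 0.8 [394.5 282.6]
small_coil_center [370. 211
[... 214 characters left out ...]
'q': array([-1.31147508,  0.61487984, -0.01260222,  1.42340695,  0.00812619,
        1.10338733, -0.04037926]), 'dq': array([ 6.89027831e-04,  6.11148522e-04, -1.65037341e-04,  4.98567791e-05,
       -7.16929270e-04,  1.72110363e-03, -9.87923390e-04]), 'joint_efforts': array([ 7.53722015e-04, -4.58830798e+01,  2.09254758e-01, -1.66041255e+01,
       -6.10443531e-02,  1.29579002e-02,  2.77297835e-05]), 'tcp_pos': array([183.23967288, 623.6081996 , 218.65100395]), 'tool_rot': array([-9.11187021e-06,  1.42386704e-01,  9.89811106e-01, -1.45021377e-05]), 'force': array([ 0.41420602,  0.63528789, -0.94542846]), 'torque': array([-0.05090969, -0.00222248, -0.0097164 ]), 'opening': 93.01148633920968}
```

View pics/top0.png

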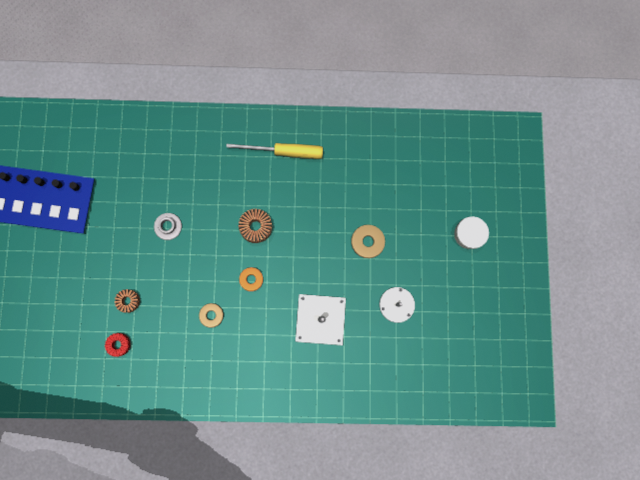

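View pics/scene0.png

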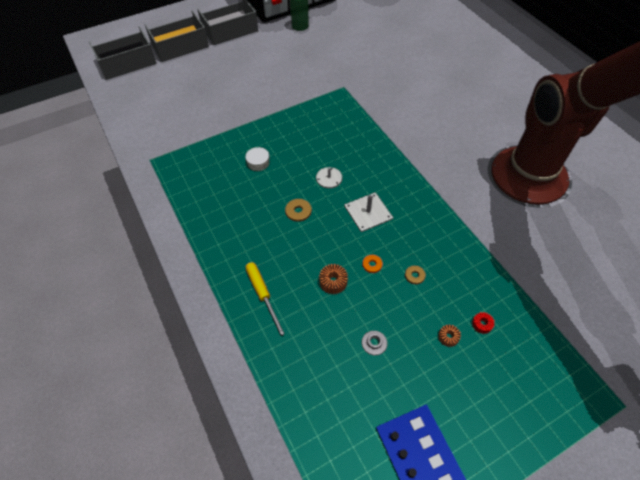

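The tan small washer is at top (211,315) and the orange look-alike at (251,279). The copper small coil is at (127,301) and the red look-alike at (117,345). I'll take the tan and copper ones, after confirming them in a crop and refining positions by colour segmentation.

```bash
cat > seg.py <<'E'
from h import *
c=cap("top");img=c["img"];save(img,"top1.png")
hsv=cv2.cvtColor(img,cv2.COLOR_RGB2HSV)
green=((hsv[...,0]>65)&(hsv[...,0]<100)&(hsv[...,1]>90))
fg=(~green).astype(np.uint8)
fg=cv2.morphologyEx(fg,cv2.MORPH_OPEN,np.ones((3,3)))
s=cap("scene")
def blob(img_fg,p,z=None):
    n,l,st,ce=cv2.connectedComponentsWithStats(img_fg)
    return None
for nm,p,zs in [("LW",(366,242),5),("SW",(211,315),5),("LC",(255,226),14),("SC",(127,301),9),("RT",(167,226),3),("TP",(321,319),6),("SP",(398,304),6)]:
    n,l,st,ce=cv2.connectedComponentsWithStats(fg)
    d=[(np.hypot(*(ce[i]-p)),i) for i in range(1,n) if st[i,4]<4000 and st[i,4]>100]
    i=min(d)[1]; m=(l==i).astype(np.uint8)
    cn=max(cv2.findContours(m,0,2)[0],key=cv2.contourArea)
    (u,v),(a,b),_=cv2.minAreaRect(cn) if nm=="TP" else cv2.fitEllipse(cn)
    print(nm,round(u,1),round(v,1),round(a,1),round(b,1),ray(c,(u,v),zs)[:2].round(1))
im=img[200:380,80:440];save(cv2.resize(im,None,fx=2.2,fy=2.2,interpolation=3),"crop1.png")
w=cap("wrist");save(w["img"],"w0.png");print(np.array(w["R"]).round(3).tolist(),np.array(w["t"]).round(1).tolist(),np.array(w["camera_matrix"]).round(0).tolist(), (-np.array(w["R"]).T@np.array(w["t"]).ravel()).round(0))
E
python3 seg.py
```

```text
LW 367.8 241.1 33.3 34.1 [ 594. -195.]
SW 210.5 315.0 24.1 24.7 [445.  103.8]
LC 254.9 225.3 33.5 34.2 [618.3  24.9]
SC 126.6 300.7 23.4 25.5 [468.6 262.3]
RT 167.2 226.0 26.9 27.9 [614.6 195.5]
TP 320.3 319.4 48.3 48.5 [ 441.  -104.7]
SP 396.8 304.5 35.2 35.8 [ 472.2 -251. ]
[[0.281, 0.96, -0.001], [0.917, -0.269, 0.296], [0.284, -0.084, -0.955]] [-649.4, -35.2, 391.5] [[403.0, 0.0, 325.0], [0.0, 403.0, 238.0], [0.0, 0.0, 1.0]] [104. 647. 384.]
```

View pics/crop1.png

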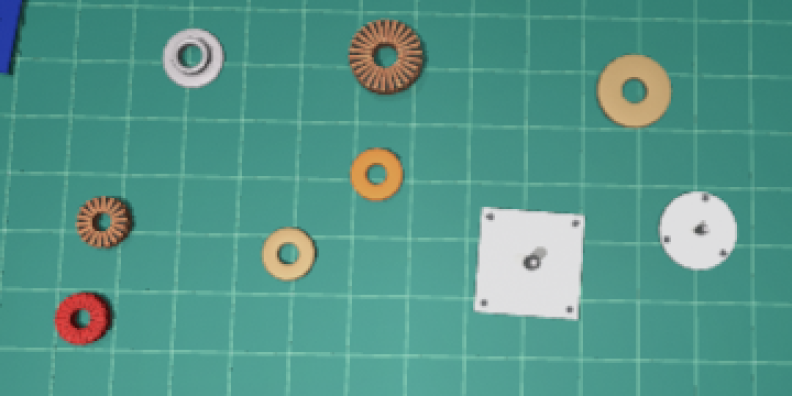

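View pics/w0.png

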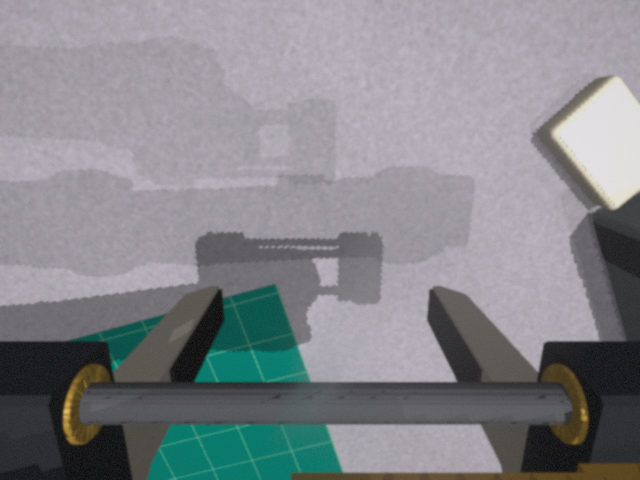

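The crop confirms it: the pale tan small washer is at crop (288,253) and the copper small coil at (104,222). The orange and red ones are clearly different. I'll start with the small washer.

Call:
{"api": "apply_moves", "payload": {"plan": [{"dx": -398,"dy": -425,"dz": 0,"az": -16.37,"gripper": 1},{"dx": -398,"dy": -425,"dz": 0,"az": -16.37,"gripper": 1},{"dx": -398,"dy": -425,"dz": 0,"az": -16.37,"gripper": 1},{"dx": -398,"dy": -425,"dz": 0,"az": -16.37,"gripper": 1},{"dx": -398,"dy": -425,"dz": 0,"az": -16.37,"gripper": 1},{"dx": -398,"dy": -425,"dz": 0,"az": -16.37,"gripper": 1},{"dx": -398,"dy": -425,"dz": 0,"az": -16.37,"gripper": 1},{"dx": -398,"dy": -425,"dz": 0,"az": -16.37,"gripper": 1},{"dx": -398,"dy": -425,"dz": 0,"az": -16.37,"gripper": 1},{"dx": -398,"dy": -425,"dz": 0,"az": -16.37,"gripper": 1}]}}

```text
invalid input at $.plan[0]: expected keys ax, ay, az, dx, dy, dz, gripper
```

Call:
{"api": "apply_moves", "payload": {"plan": [{"dx": -398,"dy": -425,"dz": 0,"ax": 0,"ay": 0,"az": -16.37,"gripper": 1},{"dx": -398,"dy": -425,"dz": 0,"ax": 0,"ay": 0,"az": -16.37,"gripper": 1},{"dx": -398,"dy": -425,"dz": 0,"ax": 0,"ay": 0,"az": -16.37,"gripper": 1},{"dx": -398,"dy": -425,"dz": 0,"ax": 0,"ay": 0,"az": -16.37,"gripper": 1},{"dx": -398,"dy": -425,"dz": 0,"ax": 0,"ay": 0,"az": -16.37,"gripper": 1},{"dx": -398,"dy": -425,"dz": 0,"ax": 0,"ay": 0,"az": -16.37,"gripper": 1},{"dx": -398,"dy": -425,"dz": 0,"ax": 0,"ay": 0,"az": -16.37,"gripper": 1},{"dx": -398,"dy": -425,"dz": 0,"ax": 0,"ay": 0,"az": -16.37,"gripper": 1},{"dx": -398,"dy": -425,"dz": 0,"ax": 0,"ay": 0,"az": -16.37,"gripper": 1},{"dx": -398,"dy": -425,"dz": 0,"ax": 0,"ay": 0,"az": -16.37,"gripper": 1}]}}

```text
t: 1.98
tcp_pos: [371.5, 249.8, 219.1]
tool_rot: [0.0, -0.0, 1.0, 0.0]
force: [0.0, 0.2, -0.1]
opening: 92.9
```

Call:
{"api": "apply_moves", "payload": {"plan": [{"dx": -73.5,"dy": -146,"dz": 70,"ax": 0,"ay": 0,"az": 0,"gripper": 1},{"dx": -73.5,"dy": -146,"dz": 70,"ax": 0,"ay": 0,"az": 0,"gripper": 1},{"dx": -73.5,"dy": -146,"dz": 70,"ax": 0,"ay": 0,"az": 0,"gripper": 1},{"dx": -73.5,"dy": -146,"dz": 70,"ax": 0,"ay": 0,"az": 0,"gripper": 1},{"dx": -73.5,"dy": -146,"dz": 70,"ax": 0,"ay": 0,"az": 0,"gripper": 1},{"dx": -73.5,"dy": -146,"dz": 70,"ax": 0,"ay": 0,"az": 0,"gripper": 1}]}}

```text
t: 2.48
tcp_pos: [444.9, 101.7, 147.7]
tool_rot: [-0.001, 0.004, 1.0, -0.001]
force: [-0.3, 0.2, 0.8]
opening: 92.9
```

```bash
python3 - <<'E'
from h import *
w=cap("wrist");save(w["img"],"w1.png")
o=r.get_obs();print(o["t"],o["tcp_pos"].round(1),o["tool_rot"].round(4))
for l,z in [("small_washer_center",5)]:
    for p in r.place_of("wrist",l): print(p,ray(w,p["at"],z).round(1))
print(proj(w,(445,104,5)))
E
```

```text
2.5333 [444.4 104.7 148.4] [-5.0e-04  1.7e-03  1.0e+00 -1.0e-04]
{'at': [331.4, 223.6], 'conf': 0.86} [445.2 105.6   5. ]
[329.38720513 223.33531268]
```

View pics/w1.png

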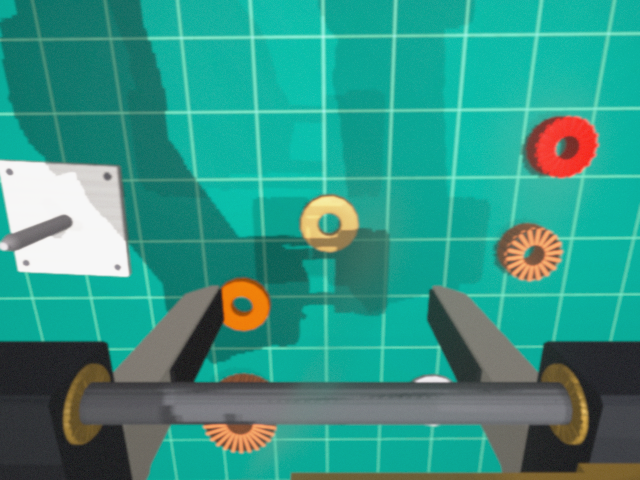

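The tan washer is at wrist pixel (330,223), which gives (445,105) and agrees with the top view. Next I descend and grip.

Call:
{"api": "apply_moves", "payload": {"plan": [{"dx": -0.5,"dy": 0.5,"dz": 40,"ax": 0,"ay": 0,"az": 0,"gripper": 1},{"dx": -0.5,"dy": 0.5,"dz": 80,"ax": 0,"ay": 0,"az": 0,"gripper": 1},{"dx": -0.5,"dy": 0.5,"dz": 120,"ax": 0,"ay": 0,"az": 0,"gripper": 1},{"dx": -0.5,"dy": 0.5,"dz": 138,"ax": 0,"ay": 0,"az": 0,"gripper": 1},{"dx": -0.5,"dy": 0.5,"dz": 145,"ax": 0,"ay": 0,"az": 0,"gripper": 1},{"dx": -0.5,"dy": 0.5,"dz": 145,"ax": 0,"ay": 0,"az": 0,"gripper": 1},{"dx": -0.5,"dy": 0.5,"dz": 145,"ax": 0,"ay": 0,"az": 0,"gripper": -1},{"dx": -0.5,"dy": 0.5,"dz": 145,"ax": 0,"ay": 0,"az": 0,"gripper": -1},{"dx": -0.5,"dy": 0.5,"dz": 145,"ax": 0,"ay": 0,"az": 0,"gripper": -1},{"dx": -0.5,"dy": 0.5,"dz": 145,"ax": 0,"ay": 0,"az": 0,"gripper": -1}], "force": 20}}

```text
t: 3.42
tcp_pos: [445.6, 106.4, 5.0]
tool_rot: [0.001, -0.0, 1.0, 0.0]
force: [0.7, -0.4, -0.7]
opening: 70.6
```

Call:
{"api": "apply_moves", "payload": {"plan": [{"dx": 0,"dy": 0,"dz": 0,"ax": 0,"ay": 0,"az": 0,"gripper": -1},{"dx": 0,"dy": 0,"dz": 0,"ax": 0,"ay": 0,"az": 0,"gripper": -1},{"dx": 0,"dy": 0,"dz": 0,"ax": 0,"ay": 0,"az": 0,"gripper": -1},{"dx": 0,"dy": 0,"dz": 0,"ax": 0,"ay": 0,"az": 0,"gripper": -1}]}}

```text
t: 3.75
tcp_pos: [444.8, 105.9, 3.8]
tool_rot: [0.0, 0.0, 1.0, -0.0]
force: [0.2, -0.9, 2.5]
opening: 45.4
```

Call:
{"api": "apply_moves", "payload": {"plan": [{"dx": 0,"dy": 0,"dz": -40,"ax": 0,"ay": 0,"az": 0,"gripper": -1},{"dx": 0,"dy": 0,"dz": -80,"ax": 0,"ay": 0,"az": 0,"gripper": -1},{"dx": -2,"dy": -30,"dz": -110,"ax": 0,"ay": 0,"az": 0,"gripper": -1},{"dx": -4,"dy": -60,"dz": -130,"ax": 0,"ay": 0,"az": 0,"gripper": -1},{"dx": -27,"dy": -357,"dz": -135,"ax": 0,"ay": 0,"az": 0,"gripper": -1},{"dx": -27,"dy": -357,"dz": -135,"ax": 0,"ay": 0,"az": 0,"gripper": -1},{"dx": -27,"dy": -357,"dz": -135,"ax": 0,"ay": 0,"az": 0,"gripper": -1},{"dx": -27,"dy": -357,"dz": -135,"ax": 0,"ay": 0,"az": 0,"gripper": -1},{"dx": -27,"dy": -357,"dz": -135,"ax": 0,"ay": 0,"az": 0,"gripper": -1},{"dx": -27,"dy": -357,"dz": -135,"ax": 0,"ay": 0,"az": 0,"gripper": -1}]}}

```text
t: 4.58
tcp_pos: [467.4, -205.2, 137.8]
tool_rot: [-0.0, 0.0, 1.0, 0.0]
force: [0.9, 0.5, -0.9]
opening: 44.8
```

Call:
{"api": "apply_moves", "payload": {"plan": [{"dx": -4.5,"dy": -43,"dz": 0,"ax": 0,"ay": 0,"az": 0,"gripper": -1},{"dx": -4.5,"dy": -43,"dz": 0,"ax": 0,"ay": 0,"az": 0,"gripper": -1},{"dx": -4.5,"dy": -43,"dz": 0,"ax": 0,"ay": 0,"az": 0,"gripper": -1},{"dx": -4.5,"dy": -43,"dz": 0,"ax": 0,"ay": 0,"az": 0,"gripper": -1}]}}

```text
t: 4.92
tcp_pos: [472.0, -245.5, 137.4]
tool_rot: [-0.001, 0.0, 1.0, 0.001]
force: [-1.0, -0.3, 0.1]
opening: 44.7
```

```bash
cat > stud.py <<'E'
from h import *
import sys
from scipy.spatial.transform import Rotation
n=sys.argv[1]; labs=sys.argv[2:]
w=cap("wrist");save(w["img"],n)
o=r.get_obs();print(o["t"],o["tcp_pos"].round(1),o["tool_rot"].round(4),round(o["opening"],1),o["force"].round(1))
Z=dict(tall_stud_foot=6,short_stud_foot=6,large_washer_center=5,large_coil_center=14,small_coil_center=9,retainer_center=9,small_washer_center=5)
for l in labs:
    for p in r.place_of("wrist",l): print(l,p,ray(w,p["at"],Z[l]).round(1))
E
python3 stud.py w2.png short_stud_foot small_washer_center
```

```text
4.9667 [ 472.3 -244.3  137.5] [-5.e-04 -9.e-04  1.e+00  9.e-04] 45.1 [-0.3  0.6 -0. ]
short_stud_foot {'at': [317.5, 227.0], 'conf': 0.94} [ 472.  -251.8    6. ]
small_washer_center {'at': [327.8, 303.1], 'conf': 0.88} [ 536.5 -243.8    5. ]
```

View pics/w2.png

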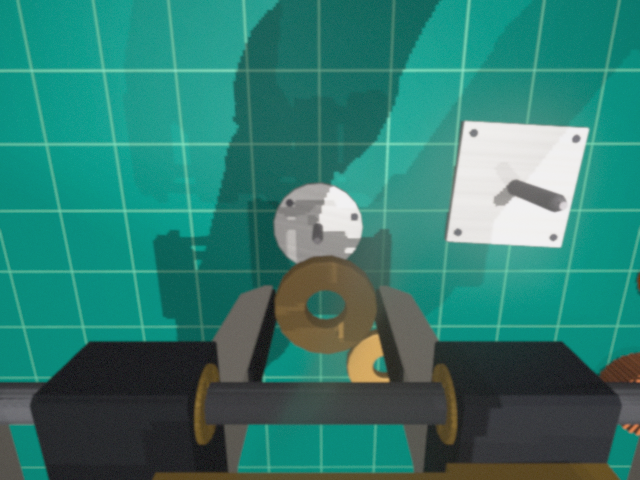

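```bash
python3 - <<'E'
from h import *
w=cap("wrist");o=r.get_obs();p=o["tcp_pos"];print(p.round(1))
print(proj(w,p+[0,0,1.2]))
for q in r.place_of("wrist","small_washer_center"): print(q,ray(w,q["at"],p[2]+1.2).round(1))
for q in r.place_of("wrist","short_stud_foot"): print(q,ray(w,q["at"],6).round(1))
E
```

```text
[ 472.7 -244.1  137.8]
[325.92605853 306.12301453]
{'at': [329.2, 301.8], 'conf': 0.76} [ 470.6 -242.6  139. ]
{'at': [315.4, 225.1], 'conf': 0.55} [ 471.4 -251.8    6. ]
```

Call:
{"api": "apply_moves", "payload": {"plan": [{"dx": 0,"dy": -8,"dz": 10,"ax": 0,"ay": 0,"az": 0,"gripper": -1},{"dx": 0,"dy": -8,"dz": 50,"ax": 0,"ay": 0,"az": 0,"gripper": -1},{"dx": 0,"dy": -8,"dz": 80,"ax": 0,"ay": 0,"az": 0,"gripper": -1},{"dx": 0,"dy": -8,"dz": 95,"ax": 0,"ay": 0,"az": 0,"gripper": -1},{"dx": 0,"dy": -8,"dz": 105,"ax": 0,"ay": 0,"az": 0,"gripper": -1},{"dx": 0,"dy": -8,"dz": 115,"ax": 0,"ay": 0,"az": 0,"gripper": -1},{"dx": 0,"dy": -8,"dz": 124,"ax": 0,"ay": 0,"az": 0,"gripper": -1},{"dx": 0,"dy": -8,"dz": 127,"ax": 0,"ay": 0,"az": 0,"gripper": -1},{"dx": 0,"dy": -8,"dz": 127,"ax": 0,"ay": 0,"az": 0,"gripper": -1},{"dx": 0,"dy": -8,"dz": 127,"ax": 0,"ay": 0,"az": 0,"gripper": -1}]}}

```text
t: 6.05
tcp_pos: [473.0, -254.5, 11.4]
tool_rot: [0.001, 0.0, 1.0, -0.0]
force: [-1.2, 0.3, -0.2]
opening: 44.8
```

Call:
{"api": "apply_moves", "payload": {"plan": [{"dx": 0,"dy": 0,"dz": 0.5,"ax": 0,"ay": 0,"az": 0,"gripper": 1},{"dx": 0,"dy": 0,"dz": 0.5,"ax": 0,"ay": 0,"az": 0,"gripper": 1},{"dx": 0,"dy": 0,"dz": 0.5,"ax": 0,"ay": 0,"az": 0,"gripper": 1},{"dx": 0,"dy": 0,"dz": 0,"ax": 0,"ay": 0,"az": 0,"gripper": 1},{"dx": 0,"dy": 0,"dz": -30,"ax": 0,"ay": 0,"az": 0,"gripper": 1},{"dx": 0,"dy": 0,"dz": -70,"ax": 0,"ay": 0,"az": 0,"gripper": 1},{"dx": 0,"dy": 0,"dz": -110,"ax": 0,"ay": 0,"az": 0,"gripper": 1},{"dx": 0,"dy": 0,"dz": -140,"ax": 0,"ay": 0,"az": 0,"gripper": 1},{"dx": 0,"dy": 0,"dz": -140,"ax": 0,"ay": 0,"az": 0,"gripper": 1}]}}

```text
t: 6.8
tcp_pos: [476.4, -256.2, 157.5]
tool_rot: [0.006, 0.0, 1.0, -0.003]
force: [0.9, 0.6, -0.5]
opening: 92.5
```

```bash
python3 stud.py w3.png short_stud_foot small_washer_center large_washer_center tall_stud_foot
```

```text
6.85 [ 474.7 -255.3  154.5] [ 3.8e-03  1.0e-04  1.0e+00 -1.9e-03] 92.6 [-0.1  0.5 -0.1]
short_stud_foot {'at': [334.2, 215.9], 'conf': 0.71} [ 474.7 -250.5    6. ]
small_washer_center {'at': [330.8, 211.9], 'conf': 0.59} [ 471.6 -253.3    5. ]
large_washer_center {'at': [395.9, 339.7], 'conf': 0.98} [ 589.5 -194.3    5. ]
tall_stud_foot {'at': [518.1, 176.1], 'conf': 0.95} [ 442.3 -107.     6. ]
```

View pics/w3.png

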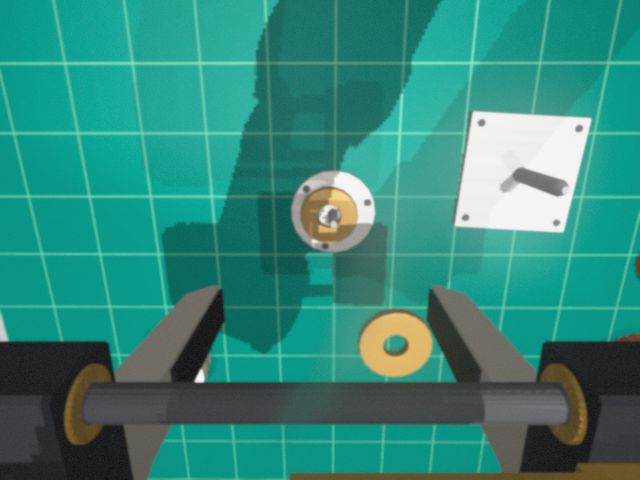

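The small washer is seated around the short stud (wrist pixel 330,212). Next is the large washer, seen at (396,343).

Call:
{"api": "apply_moves", "payload": {"plan": [{"dx": -38,"dy": 20,"dz": 5,"ax": 0,"ay": 0,"az": 0,"gripper": 1},{"dx": -76,"dy": 40,"dz": 10,"ax": 0,"ay": 0,"az": 0,"gripper": 1},{"dx": -112,"dy": 58,"dz": 20,"ax": 0,"ay": 0,"az": 0,"gripper": 1},{"dx": -117,"dy": 60,"dz": 20,"ax": 0,"ay": 0,"az": 0,"gripper": 1},{"dx": -117,"dy": 60,"dz": 20,"ax": 0,"ay": 0,"az": 0,"gripper": 1}]}}

```text
t: 7.47
tcp_pos: [591.1, -189.9, 127.7]
tool_rot: [-0.001, -0.003, 1.0, 0.002]
force: [-0.1, 1.0, -0.5]
opening: 92.9
```

```bash
python3 stud.py w4.png large_washer_center
```

```text
7.5167 [ 588.9 -192.7  128.3] [-2.2e-03 -1.4e-03  1.0e+00  7.0e-04] 93.1 [-1.1 -0.7 -0.1]
large_washer_center {'at': [319.9, 233.3], 'conf': 0.64} [ 593.4 -194.     5. ]
```

Call:
{"api": "apply_moves", "payload": {"plan": [{"dx": -3,"dy": -2,"dz": 40,"ax": 0,"ay": 0,"az": 0,"gripper": 1},{"dx": -3,"dy": -2,"dz": 80,"ax": 0,"ay": 0,"az": 0,"gripper": 1},{"dx": -3,"dy": -2,"dz": 105,"ax": 0,"ay": 0,"az": 0,"gripper": 1},{"dx": -3,"dy": -2,"dz": 118,"ax": 0,"ay": 0,"az": 0,"gripper": 1},{"dx": -3,"dy": -2,"dz": 124,"ax": 0,"ay": 0,"az": 0,"gripper": 1},{"dx": -3,"dy": -2,"dz": 124,"ax": 0,"ay": 0,"az": 0,"gripper": 1},{"dx": -3,"dy": -2,"dz": 124,"ax": 0,"ay": 0,"az": 0,"gripper": -1},{"dx": -3,"dy": -2,"dz": 124,"ax": 0,"ay": 0,"az": 0,"gripper": -1},{"dx": -3,"dy": -2,"dz": 124,"ax": 0,"ay": 0,"az": 0,"gripper": -1},{"dx": -3,"dy": -2,"dz": 124,"ax": 0,"ay": 0,"az": 0,"gripper": -1}], "force": 20}}

```text
t: 8.4
tcp_pos: [593.4, -196.5, 8.3]
tool_rot: [0.001, 0.0, 1.0, -0.0]
force: [0.8, -0.7, 0.3]
opening: 71.2
```

Call:
{"api": "apply_moves", "payload": {"plan": [{"dx": 0,"dy": 0,"dz": 0,"ax": 0,"ay": 0,"az": 0,"gripper": -1},{"dx": 0,"dy": 0,"dz": 0,"ax": 0,"ay": 0,"az": 0,"gripper": -1}]}}

```text
t: 8.57
tcp_pos: [593.2, -196.2, 7.9]
tool_rot: [0.001, -0.0, 1.0, -0.0]
force: [-0.8, 0.4, 4.7]
opening: 63.5
```

Measured z is about 8 mm, too shallow on a 10 mm washer, so I'll regrip 5 mm lower.

Call:
{"api": "apply_moves", "payload": {"plan": [{"dx": 0,"dy": 1,"dz": 0,"ax": 0,"ay": 0,"az": 0,"gripper": 0.8},{"dx": 0,"dy": 1,"dz": 0,"ax": 0,"ay": 0,"az": 0,"gripper": 0.8},{"dx": 0,"dy": 1,"dz": 5,"ax": 0,"ay": 0,"az": 0,"gripper": 0.8},{"dx": 0,"dy": 1,"dz": 5,"ax": 0,"ay": 0,"az": 0,"gripper": -1},{"dx": 0,"dy": 1,"dz": 5,"ax": 0,"ay": 0,"az": 0,"gripper": -1},{"dx": 0,"dy": 1,"dz": 5,"ax": 0,"ay": 0,"az": 0,"gripper": -1},{"dx": 0,"dy": 1,"dz": 5,"ax": 0,"ay": 0,"az": 0,"gripper": -1},{"dx": 0,"dy": 1,"dz": 5,"ax": 0,"ay": 0,"az": 0,"gripper": -1}], "force": 20}}

```text
t: 9.23
tcp_pos: [592.4, -195.2, 1.8]
tool_rot: [-0.0, 0.0, 1.0, 0.0]
force: [0.6, 0.3, -0.0]
opening: 64.1
```

```bash
python3 - <<'E'
from h import *
for _ in range(3):
    cap("top");o=r.get_obs();print(o["t"],o["tcp_pos"].round(1),o["opening"].round(1),o["force"].round(1))
E
```

```text
Traceback (most recent call last):
AttributeError: 'float' object has no attribute 'round'
```

Call:
{"api": "apply_moves", "payload": {"plan": [{"dx": 0,"dy": 0,"dz": -40,"ax": 0,"ay": 0,"az": 0,"gripper": -1},{"dx": 0,"dy": 0,"dz": -80,"ax": 0,"ay": 0,"az": 0,"gripper": -1},{"dx": 15,"dy": 10,"dz": -115,"ax": 0,"ay": 0,"az": 0,"gripper": -1},{"dx": 45,"dy": 27,"dz": -135,"ax": 0,"ay": 0,"az": 0,"gripper": -1},{"dx": 80,"dy": 48,"dz": -140,"ax": 0,"ay": 0,"az": 0,"gripper": -1},{"dx": 115,"dy": 69,"dz": -140,"ax": 0,"ay": 0,"az": 0,"gripper": -1},{"dx": 146,"dy": 87,"dz": -140,"ax": 0,"ay": 0,"az": 0,"gripper": -1},{"dx": 151,"dy": 90,"dz": -140,"ax": 0,"ay": 0,"az": 0,"gripper": -1},{"dx": 151,"dy": 90,"dz": -140,"ax": 0,"ay": 0,"az": 0,"gripper": -1}]}}

```text
t: 10.03
tcp_pos: [439.2, -103.8, 142.2]
tool_rot: [-0.001, -0.001, 1.0, 0.0]
force: [0.8, 0.1, -0.4]
opening: 64.2
```

```bash
python3 stud.py w5.png tall_stud_foot; cat > held.py <<'E'
from h import *
import sys
lab=sys.argv[1];dz=float(sys.argv[2])
w=cap("wrist");o=r.get_obs();p=o["tcp_pos"];print(p.round(1),o["tool_rot"].round(4),"opening",round(o["opening"],1))
for q in r.place_of("wrist",lab): print(q,ray(w,q["at"],p[2]+dz).round(1),ray(w,q["at"],p[2]+dz)[:2]-p[:2])
E
python3 held.py large_washer_center 3
```

```text
10.0833 [ 441.8 -105.1  142.4] [ 8.e-04 -4.e-04  1.e+00 -2.e-04] 64.7 [ 0.5 -0.3  0.3]
tall_stud_foot {'at': [321.4, 227.9], 'conf': 0.72} [ 441.2 -107.3    6. ]
[ 443.5 -106.1  142.2] [ 1.4e-03  3.0e-04  1.0e+00 -5.0e-04] opening 64.4
```

View pics/w5.png

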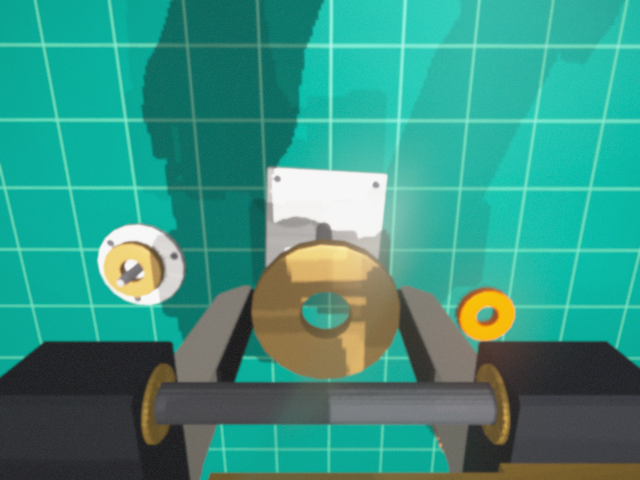

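Call:
{"api": "apply_moves", "payload": {"plan": [{"dx": 0,"dy": -1,"dz": 35,"ax": 0,"ay": 0,"az": 0,"gripper": -1},{"dx": 0,"dy": -1,"dz": 60,"ax": 0,"ay": 0,"az": 0,"gripper": -1},{"dx": 0,"dy": -1,"dz": 70,"ax": 0,"ay": 0,"az": 0,"gripper": -1},{"dx": 0,"dy": -1,"dz": 77,"ax": 0,"ay": 0,"az": 0,"gripper": -1},{"dx": 0,"dy": -1,"dz": 84,"ax": 0,"ay": 0,"az": 0,"gripper": -1},{"dx": 0,"dy": -1,"dz": 84,"ax": 0,"ay": 0,"az": 0,"gripper": -1}]}}

```text
t: 10.73
tcp_pos: [441.9, -106.6, 56.9]
tool_rot: [-0.0, 0.0, 1.0, 0.0]
force: [-0.9, 0.2, -1.4]
opening: 64.1
```

```bash
python3 stud.py w6.png
```

```text
10.7833 [ 442.1 -106.6   57.6] [-0.e+00  2.e-04  1.e+00 -1.e-04] 64.4 [ 0.1 -0.2 -0.2]
```

View pics/w6.png

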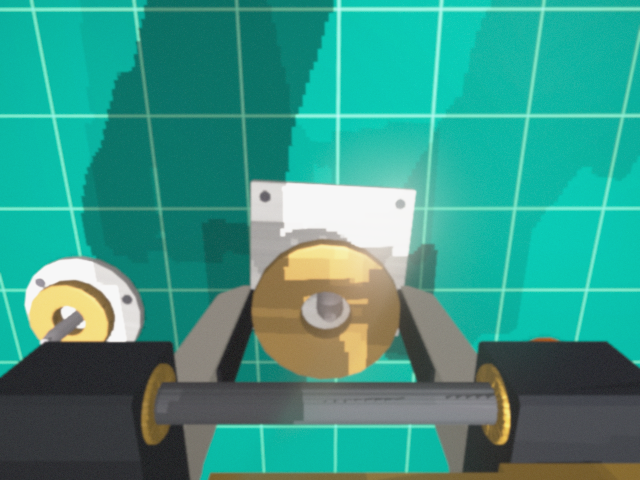

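The stud is through the hole, well centred at (328,303). Lowering and releasing.

Call:
{"api": "apply_moves", "payload": {"plan": [{"dx": 0,"dy": 0,"dz": 20,"ax": 0,"ay": 0,"az": 0,"gripper": -1},{"dx": 0,"dy": 0,"dz": 36,"ax": 0,"ay": 0,"az": 0,"gripper": -1},{"dx": 0,"dy": 0,"dz": 45,"ax": 0,"ay": 0,"az": 0,"gripper": -1},{"dx": 0,"dy": 0,"dz": 48.5,"ax": 0,"ay": 0,"az": 0,"gripper": -1},{"dx": 0,"dy": 0,"dz": 48.5,"ax": 0,"ay": 0,"az": 0,"gripper": -1},{"dx": 0,"dy": 0,"dz": 48.5,"ax": 0,"ay": 0,"az": 0,"gripper": -1}]}}

```text
t: 11.28
tcp_pos: [442.1, -106.3, 9.9]
tool_rot: [0.001, 0.0, 1.0, -0.0]
force: [-0.7, 0.3, -0.0]
opening: 64.4
```

Call:
{"api": "apply_moves", "payload": {"plan": [{"dx": 0,"dy": 0,"dz": 0,"ax": 0,"ay": 0,"az": 0,"gripper": 1},{"dx": 0,"dy": 0,"dz": 0,"ax": 0,"ay": 0,"az": 0,"gripper": 1},{"dx": 0,"dy": 0,"dz": 0,"ax": 0,"ay": 0,"az": 0,"gripper": 1},{"dx": 0,"dy": 0,"dz": 0,"ax": 0,"ay": 0,"az": 0,"gripper": 1},{"dx": 0,"dy": 0,"dz": -30,"ax": 0,"ay": 0,"az": 0,"gripper": 1},{"dx": 0,"dy": 0,"dz": -70,"ax": 0,"ay": 0,"az": 0,"gripper": 1},{"dx": 0,"dy": 0,"dz": -110,"ax": 0,"ay": 0,"az": 0,"gripper": 1},{"dx": 0,"dy": 0,"dz": -135,"ax": 0,"ay": 0,"az": 0,"gripper": 1},{"dx": 0,"dy": 0,"dz": -140,"ax": 0,"ay": 0,"az": 0,"gripper": 1}]}}

```text
t: 12.03
tcp_pos: [444.2, -106.8, 153.8]
tool_rot: [0.005, 0.0, 1.0, -0.001]
force: [0.0, 0.1, -0.8]
opening: 93.1
```

```bash
python3 stud.py w7.png large_washer_center large_coil_center
```

```text
12.0833 [ 443.5 -106.6  152.6] [ 3.7e-03  1.0e-04  1.0e+00 -8.0e-04] 93.0 [1.1 0.  0.3]
large_washer_center {'at': [325.6, 219.6], 'conf': 0.58} [ 444.4 -107.4    5. ]
```

View pics/w7.png

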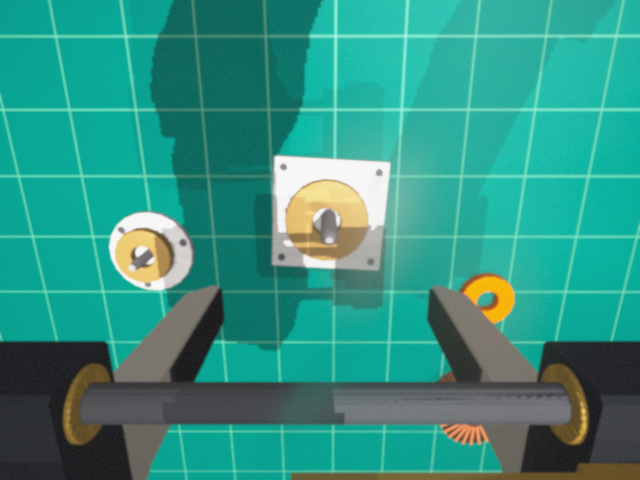

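The large washer is flat around the tall stud. Next is the large coil.

Call:
{"api": "apply_moves", "payload": {"plan": [{"dx": -32,"dy": 24,"dz": 3,"ax": 0,"ay": 0,"az": 0,"gripper": 1},{"dx": -64,"dy": 48,"dz": 6,"ax": 0,"ay": 0,"az": 0,"gripper": 1},{"dx": -96,"dy": 71,"dz": 9,"ax": 0,"ay": 0,"az": 0,"gripper": 1},{"dx": -128,"dy": 95,"dz": 12,"ax": 0,"ay": 0,"az": 0,"gripper": 1},{"dx": -160,"dy": 119,"dz": 12,"ax": 0,"ay": 0,"az": 0,"gripper": 1},{"dx": -176,"dy": 131,"dz": 12,"ax": 0,"ay": 0,"az": 0,"gripper": 1},{"dx": -176,"dy": 131,"dz": 12,"ax": 0,"ay": 0,"az": 0,"gripper": 1},{"dx": -176,"dy": 131,"dz": 12,"ax": 0,"ay": 0,"az": 0,"gripper": 1}]}}

```text
t: 12.85
tcp_pos: [616.3, 25.7, 134.2]
tool_rot: [-0.003, -0.001, 1.0, -0.0]
force: [-0.3, -0.4, -0.6]
opening: 93.3
```

```bash
python3 stud.py w8.png large_coil_center;python3 stud.py w8.png large_coil_center
```

```text
12.9 [615.6  24.  134.8] [-2.8e-03  1.0e-04  1.0e+00 -7.0e-04] 93.0 [-0.4 -0.5 -0.5]
large_coil_center {'at': [322.1, 236.4], 'conf': 0.78} [619.8  22.7  14. ]
13.0 [615.7  22.8 136. ] [-1.9e-03  1.2e-03  1.0e+00 -8.0e-04] 93.3 [-1.2  0.2  0.6]
large_coil_center {'at': [325.8, 234.2], 'conf': 0.92} [617.8  22.7  14. ]
```

View pics/w8.png

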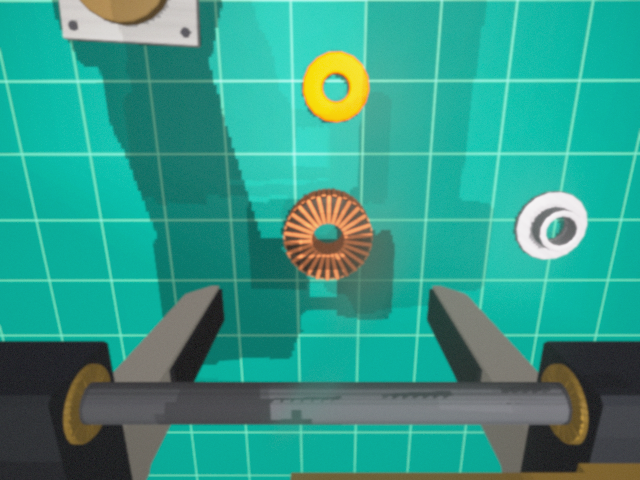

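Call:
{"api": "apply_moves", "payload": {"plan": [{"dx": -3,"dy": 0,"dz": 40,"ax": 0,"ay": 0,"az": 0,"gripper": 1},{"dx": -3,"dy": 0,"dz": 75,"ax": 0,"ay": 0,"az": 0,"gripper": 1},{"dx": -3,"dy": 0,"dz": 105,"ax": 0,"ay": 0,"az": 0,"gripper": 1},{"dx": -3,"dy": 0,"dz": 120,"ax": 0,"ay": 0,"az": 0,"gripper": 1},{"dx": -3,"dy": 0,"dz": 128,"ax": 0,"ay": 0,"az": 0,"gripper": 1},{"dx": -3,"dy": 0,"dz": 128,"ax": 0,"ay": 0,"az": 0,"gripper": 1},{"dx": -3,"dy": 0,"dz": 128,"ax": 0,"ay": 0,"az": 0,"gripper": 1}], "force": 35}}

```text
t: 13.63
tcp_pos: [620.8, 24.1, 10.1]
tool_rot: [0.0, 0.0, 1.0, -0.0]
force: [-0.5, 0.6, -0.3]
opening: 93.1
```

Call:
{"api": "apply_moves", "payload": {"plan": [{"dx": 0,"dy": 0,"dz": 0,"ax": 0,"ay": 0,"az": 0,"gripper": -1},{"dx": 0,"dy": 0,"dz": 0,"ax": 0,"ay": 0,"az": 0,"gripper": -1},{"dx": 0,"dy": 0,"dz": 0,"ax": 0,"ay": 0,"az": 0,"gripper": -1},{"dx": 0,"dy": 0,"dz": 0,"ax": 0,"ay": 0,"az": 0,"gripper": -1},{"dx": 0,"dy": 0,"dz": 0,"ax": 0,"ay": 0,"az": 0,"gripper": -1},{"dx": 0,"dy": 0,"dz": 0,"ax": 0,"ay": 0,"az": 0,"gripper": -1}]}}

```text
t: 14.13
tcp_pos: [620.8, 24.8, 9.9]
tool_rot: [0.0, -0.0, 1.0, -0.0]
force: [-0.3, -1.1, 2.4]
opening: 62.1
```

Call:
{"api": "apply_moves", "payload": {"plan": [{"dx": 0,"dy": 0,"dz": -35,"ax": 0,"ay": 0,"az": 0,"gripper": -1},{"dx": 0,"dy": 0,"dz": -70,"ax": 0,"ay": 0,"az": 0,"gripper": -1},{"dx": 12,"dy": -9,"dz": -105,"ax": 0,"ay": 0,"az": 0,"gripper": -1},{"dx": 36,"dy": -27,"dz": -130,"ax": 0,"ay": 0,"az": 0,"gripper": -1},{"dx": 66,"dy": -49,"dz": -135,"ax": 0,"ay": 0,"az": 0,"gripper": -1},{"dx": 98,"dy": -72,"dz": -135,"ax": 0,"ay": 0,"az": 0,"gripper": -1},{"dx": 130,"dy": -96,"dz": -135,"ax": 0,"ay": 0,"az": 0,"gripper": -1},{"dx": 160,"dy": -118,"dz": -135,"ax": 0,"ay": 0,"az": 0,"gripper": -1},{"dx": 178,"dy": -131,"dz": -135,"ax": 0,"ay": 0,"az": 0,"gripper": -1},{"dx": 178,"dy": -131,"dz": -135,"ax": 0,"ay": 0,"az": 0,"gripper": -1}]}}

```text
t: 14.97
tcp_pos: [436.1, -110.0, 143.8]
tool_rot: [-0.004, 0.004, 1.0, -0.001]
force: [0.0, -0.7, -3.0]
opening: 61.8
```

Call:
{"api": "apply_moves", "payload": {"plan": [{"dx": 0,"dy": 0,"dz": 15,"ax": 0,"ay": 0,"az": 0,"gripper": -1},{"dx": 0,"dy": 0,"dz": 35,"ax": 0,"ay": 0,"az": 0,"gripper": -1},{"dx": 0,"dy": 0,"dz": 52,"ax": 0,"ay": 0,"az": 0,"gripper": -1},{"dx": 0,"dy": 0,"dz": 58,"ax": 0,"ay": 0,"az": 0,"gripper": -1},{"dx": 0,"dy": 0,"dz": 58,"ax": 0,"ay": 0,"az": 0,"gripper": -1}]}}

```text
t: 15.38
tcp_pos: [441.7, -105.5, 85.0]
tool_rot: [-0.002, -0.0, 1.0, 0.0]
force: [-0.0, -0.2, -1.8]
opening: 61.9
```

```bash
python3 stud.py w9.png tall_stud_foot
```

```text
15.4333 [ 442.5 -105.8   85.9] [-7.e-04 -3.e-04  1.e+00  2.e-04] 62.1 [ 0.7  0.5 -2.2]
```

View pics/w9.png

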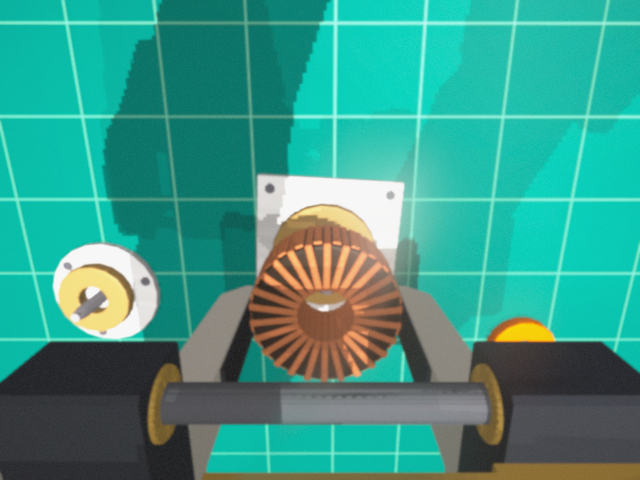

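```bash
python3 - <<'E'
from h import *
w=cap("wrist");print(ray(w,(326,309),104).round(1),proj(w,(442,-106.3,70)).round(0),proj(w,(442,-106,104)).round(0),proj(w,(442,-106,76)).round(0))
E
```

```text
[ 436.3 -106.2  104. ] [326. 287.] [326. 322.] [326. 293.]
```

Call:
{"api": "apply_moves", "payload": {"plan": [{"dx": -2,"dy": 0,"dz": 0,"ax": 0,"ay": 0,"az": 0,"gripper": -1},{"dx": -2,"dy": 0,"dz": 5,"ax": 0,"ay": 0,"az": 0,"gripper": -1},{"dx": -2,"dy": 0,"dz": 10,"ax": 0,"ay": 0,"az": 0,"gripper": -1},{"dx": -2,"dy": 0,"dz": 15,"ax": 0,"ay": 0,"az": 0,"gripper": -1},{"dx": -2,"dy": 0,"dz": 20,"ax": 0,"ay": 0,"az": 0,"gripper": -1},{"dx": -2,"dy": 0,"dz": 20,"ax": 0,"ay": 0,"az": 0,"gripper": -1}]}}

```text
t: 16.03
tcp_pos: [443.7, -106.0, 65.3]
tool_rot: [-0.001, 0.0, 1.0, 0.0]
force: [-0.1, 1.4, -3.0]
opening: 61.4
```

```bash
python3 stud.py w10.png
```

```text
16.0833 [ 443.9 -106.1   65.6] [-9.e-04  0.e+00  1.e+00  2.e-04] 62.0 [-0.5 -1.2 -2. ]
```

View pics/w10.png

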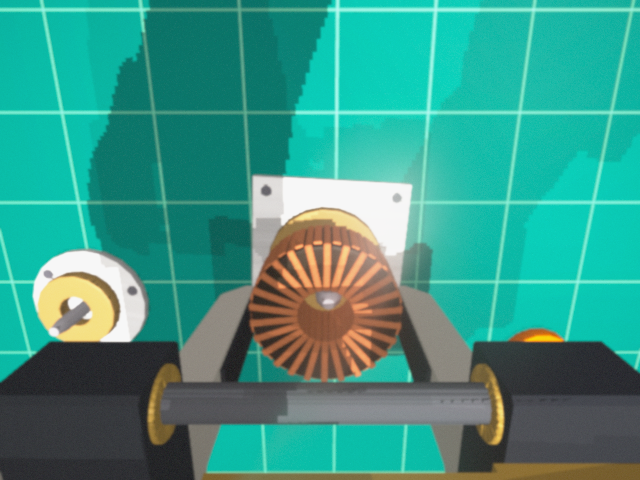

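The stud tip shows inside the hole at (326,298) with no contact force. Going down.

Call:
{"api": "apply_moves", "payload": {"plan": [{"dx": 0,"dy": 0,"dz": 12,"ax": 0,"ay": 0,"az": 0,"gripper": -1},{"dx": 0,"dy": 0,"dz": 24,"ax": 0,"ay": 0,"az": 0,"gripper": -1},{"dx": 0,"dy": 0,"dz": 33,"ax": 0,"ay": 0,"az": 0,"gripper": -1},{"dx": 0,"dy": 0,"dz": 38,"ax": 0,"ay": 0,"az": 0,"gripper": -1},{"dx": 0,"dy": 0,"dz": 38,"ax": 0,"ay": 0,"az": 0,"gripper": -1},{"dx": 0,"dy": 0,"dz": 38,"ax": 0,"ay": 0,"az": 0,"gripper": -1}]}}

```text
t: 16.58
tcp_pos: [444.5, -106.2, 28.3]
tool_rot: [-0.0, 0.0, 1.0, 0.0]
force: [0.0, 0.5, -3.5]
opening: 61.6
```

Call:
{"api": "apply_moves", "payload": {"plan": [{"dx": 0,"dy": 0,"dz": 1,"ax": 0,"ay": 0,"az": 0,"gripper": -1},{"dx": 0,"dy": 0,"dz": 1.5,"ax": 0,"ay": 0,"az": 0,"gripper": -1},{"dx": 0,"dy": 0,"dz": 1.5,"ax": 0,"ay": 0,"az": 0,"gripper": -1}]}}

```text
t: 16.83
tcp_pos: [444.8, -106.3, 27.2]
tool_rot: [0.0, 0.0, 1.0, -0.0]
force: [0.5, 1.1, -1.6]
opening: 61.8
```

Call:
{"api": "apply_moves", "payload": {"plan": [{"dx": 0,"dy": 0,"dz": 0,"ax": 0,"ay": 0,"az": 0,"gripper": 1},{"dx": 0,"dy": 0,"dz": 0,"ax": 0,"ay": 0,"az": 0,"gripper": 1},{"dx": 0,"dy": 0,"dz": 0,"ax": 0,"ay": 0,"az": 0,"gripper": 1},{"dx": 0,"dy": 0,"dz": 0,"ax": 0,"ay": 0,"az": 0,"gripper": 1},{"dx": 0,"dy": 0,"dz": -30,"ax": 0,"ay": 0,"az": 0,"gripper": 1},{"dx": 0,"dy": 0,"dz": -70,"ax": 0,"ay": 0,"az": 0,"gripper": 1},{"dx": 0,"dy": 0,"dz": -100,"ax": 0,"ay": 0,"az": 0,"gripper": 1},{"dx": 0,"dy": 0,"dz": -118,"ax": 0,"ay": 0,"az": 0,"gripper": 1},{"dx": 0,"dy": 0,"dz": -120,"ax": 0,"ay": 0,"az": 0,"gripper": 1}]}}

```text
t: 17.58
tcp_pos: [446.9, -106.7, 150.4]
tool_rot: [0.004, 0.0, 1.0, -0.001]
force: [-0.4, 0.9, -0.1]
opening: 92.8
```

```bash
python3 stud.py w11.png large_coil_center
```

```text
17.6333 [ 445.9 -106.5  148.9] [ 2.6e-03  1.0e-04  1.0e+00 -6.0e-04] 93.1 [ 0.4  0.2 -0.3]
large_coil_center {'at': [324.1, 225.1], 'conf': 0.62} [ 448.  -108.4   14. ]
```

View pics/w11.png

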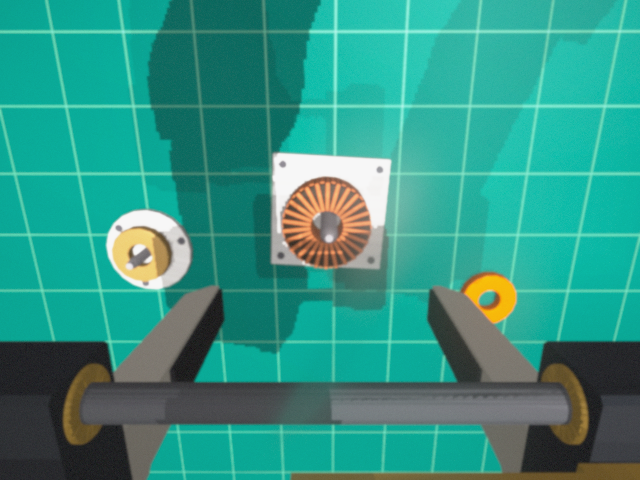

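The coil is down on the washer with the stud through it. Next is the retainer.

Call:
{"api": "apply_moves", "payload": {"plan": [{"dx": -19,"dy": 34,"dz": 3,"ax": 0,"ay": 0,"az": 0,"gripper": 1},{"dx": -38,"dy": 68,"dz": 6,"ax": 0,"ay": 0,"az": 0,"gripper": 1},{"dx": -57,"dy": 102,"dz": 9,"ax": 0,"ay": 0,"az": 0,"gripper": 1},{"dx": -76,"dy": 136,"dz": 10,"ax": 0,"ay": 0,"az": 0,"gripper": 1},{"dx": -95,"dy": 170,"dz": 10,"ax": 0,"ay": 0,"az": 0,"gripper": 1},{"dx": -114,"dy": 204,"dz": 10,"ax": 0,"ay": 0,"az": 0,"gripper": 1},{"dx": -133,"dy": 238,"dz": 10,"ax": 0,"ay": 0,"az": 0,"gripper": 1},{"dx": -152,"dy": 272,"dz": 10,"ax": 0,"ay": 0,"az": 0,"gripper": 1},{"dx": -169,"dy": 302,"dz": 10,"ax": 0,"ay": 0,"az": 0,"gripper": 1},{"dx": -169,"dy": 302,"dz": 10,"ax": 0,"ay": 0,"az": 0,"gripper": 1}]}}

```text
t: 18.52
tcp_pos: [613.7, 205.8, 133.7]
tool_rot: [-0.001, -0.005, 1.0, 0.003]
force: [0.4, 1.3, 0.4]
opening: 93.2
```

Call:
{"api": "apply_moves", "payload": {"plan": [{"dx": 0,"dy": 0,"dz": 0,"ax": 0,"ay": 0,"az": 0,"gripper": 1},{"dx": 0,"dy": 0,"dz": 0,"ax": 0,"ay": 0,"az": 0,"gripper": 1}]}}

```text
t: 18.68
tcp_pos: [612.2, 194.5, 134.5]
tool_rot: [-0.002, 0.0, 1.0, -0.001]
force: [0.0, -0.8, 0.6]
opening: 93.1
```

```bash
python3 stud.py w12.png retainer_center;python3 stud.py w12.png retainer_center
```

```text
18.7333 [612.5 193.6 135.1] [-1.6e-03  9.0e-04  1.0e+00 -1.4e-03] 92.5 [-0.5 -0.6  0.6]
retainer_center {'at': [327.3, 232.4], 'conf': 0.66} [614.4 195.1   9. ]
18.8333 [613.1 193.4 136.2] [-8.0e-04  1.4e-03  1.0e+00 -9.0e-04] 93.2 [-1.2  0.5  0.5]
retainer_center {'at': [331.2, 231.4], 'conf': 0.95} [614.8 196.9   9. ]
```

View pics/w12.png

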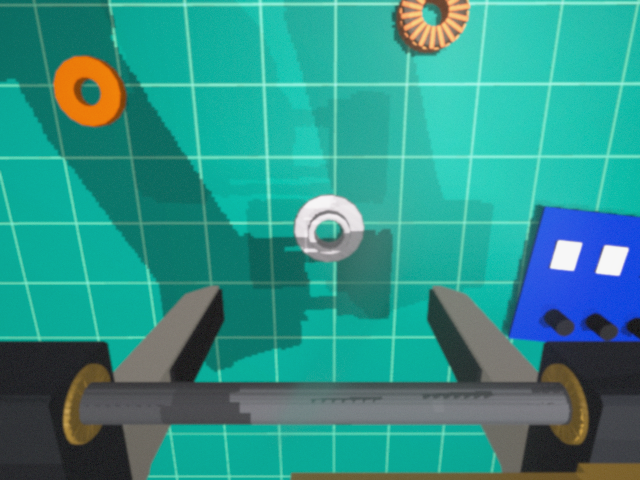

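Call:
{"api": "apply_moves", "payload": {"plan": [{"dx": -1.5,"dy": 2,"dz": 40,"ax": 0,"ay": 0,"az": 0,"gripper": 1},{"dx": -1.5,"dy": 2,"dz": 75,"ax": 0,"ay": 0,"az": 0,"gripper": 1},{"dx": -1.5,"dy": 2,"dz": 100,"ax": 0,"ay": 0,"az": 0,"gripper": 1},{"dx": -1.5,"dy": 2,"dz": 118,"ax": 0,"ay": 0,"az": 0,"gripper": 1},{"dx": -1.5,"dy": 2,"dz": 127,"ax": 0,"ay": 0,"az": 0,"gripper": 0.5},{"dx": -1.5,"dy": 2,"dz": 127,"ax": 0,"ay": 0,"az": 0,"gripper": 0.5},{"dx": -1.5,"dy": 2,"dz": 127,"ax": 0,"ay": 0,"az": 0,"gripper": 0.5}], "force": 25}}

```text
t: 19.47
tcp_pos: [615.5, 197.3, 10.4]
tool_rot: [0.0, 0.0, 1.0, 0.0]
force: [0.6, 0.4, 0.9]
opening: 77.4
```

Call:
{"api": "apply_moves", "payload": {"plan": [{"dx": 0,"dy": -0.5,"dz": 2.5,"ax": 0,"ay": 0,"az": 0,"gripper": -1},{"dx": 0,"dy": -0.5,"dz": 2.5,"ax": 0,"ay": 0,"az": 0,"gripper": -1},{"dx": 0,"dy": -0.5,"dz": 2.5,"ax": 0,"ay": 0,"az": 0,"gripper": -1},{"dx": 0,"dy": -0.5,"dz": 2.5,"ax": 0,"ay": 0,"az": 0,"gripper": -1},{"dx": 0,"dy": -0.5,"dz": 2.5,"ax": 0,"ay": 0,"az": 0,"gripper": -1},{"dx": 0,"dy": -0.5,"dz": 2.5,"ax": 0,"ay": 0,"az": 0,"gripper": -1},{"dx": 0,"dy": -0.5,"dz": 2.5,"ax": 0,"ay": 0,"az": 0,"gripper": -1},{"dx": 0,"dy": -0.5,"dz": 2.5,"ax": 0,"ay": 0,"az": 0,"gripper": -1}], "force": 25}}

```text
t: 20.13
tcp_pos: [615.1, 197.2, 7.5]
tool_rot: [0.0, 0.0, 1.0, -0.0]
force: [-0.3, -0.2, 1.0]
opening: 31.1
```

Call:
{"api": "apply_moves", "payload": {"plan": [{"dx": 0,"dy": 0,"dz": -38,"ax": 0,"ay": 0,"az": 0,"gripper": -1},{"dx": 0,"dy": 0,"dz": -76,"ax": 0,"ay": 0,"az": 0,"gripper": -1},{"dx": 8,"dy": -14,"dz": -108,"ax": 0,"ay": 0,"az": 0,"gripper": -1},{"dx": 24,"dy": -42,"dz": -122,"ax": 0,"ay": 0,"az": 0,"gripper": -1},{"dx": 43,"dy": -76,"dz": -125,"ax": 0,"ay": 0,"az": 0,"gripper": -1},{"dx": 62,"dy": -110,"dz": -125,"ax": 0,"ay": 0,"az": 0,"gripper": -1},{"dx": 81,"dy": -143,"dz": -125,"ax": 0,"ay": 0,"az": 0,"gripper": -1},{"dx": 100,"dy": -176,"dz": -125,"ax": 0,"ay": 0,"az": 0,"gripper": -1},{"dx": 119,"dy": -209,"dz": -125,"ax": 0,"ay": 0,"az": 0,"gripper": -1},{"dx": 138,"dy": -242,"dz": -125,"ax": 0,"ay": 0,"az": 0,"gripper": -1}]}}

```text
t: 20.97
tcp_pos: [475.8, -46.0, 132.4]
tool_rot: [0.0, -0.0, 1.0, -0.0]
force: [0.2, -0.8, -0.4]
opening: 30.8
```

Call:
{"api": "apply_moves", "payload": {"plan": [{"dx": 17,"dy": -30,"dz": 0,"ax": 0,"ay": 0,"az": 0,"gripper": -1},{"dx": 30,"dy": -53,"dz": 0,"ax": 0,"ay": 0,"az": 0,"gripper": -1},{"dx": 35,"dy": -61,"dz": 10,"ax": 0,"ay": 0,"az": 0,"gripper": -1},{"dx": 35,"dy": -61,"dz": 25,"ax": 0,"ay": 0,"az": 0,"gripper": -1},{"dx": 35,"dy": -61,"dz": 35,"ax": 0,"ay": 0,"az": 0,"gripper": -1},{"dx": 35,"dy": -61,"dz": 38,"ax": 0,"ay": 0,"az": 0,"gripper": -1},{"dx": 35,"dy": -61,"dz": 38,"ax": 0,"ay": 0,"az": 0,"gripper": -1}]}}

```text
t: 21.55
tcp_pos: [441.5, -105.5, 93.7]
tool_rot: [-0.001, -0.0, 1.0, 0.0]
force: [0.3, -0.1, -1.2]
opening: 30.9
```

```bash
python3 stud.py w13.png retainer_center; python3 - <<'E'
from h import *
w=cap("wrist");o=r.get_obs();p=o["tcp_pos"]
print(p.round(1),proj(w,(442,-106.3,70)).round(0),proj(w,p+[0,0,10]).round(0))
E
```

```text
21.6 [ 442.  -105.5   94.3] [-3.e-04 -2.e-04  1.e+00  1.e-04] 31.1 [ 1.1  0.2 -0.5]
retainer_center {'at': [324.4, 306.7], 'conf': 0.69} [ 485.1 -106.6    9. ]
[ 442.6 -105.5   94.8] [325. 282.] [326. 316.]
```

View pics/w13.png

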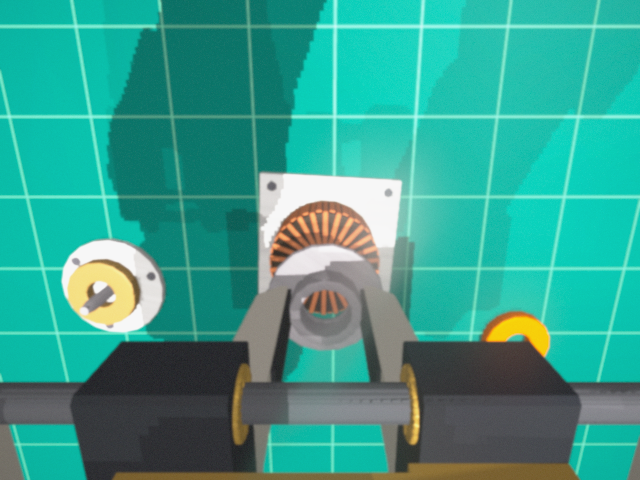

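Call:
{"api": "apply_moves", "payload": {"plan": [{"dx": 0,"dy": -0.8,"dz": 8,"ax": 0,"ay": 0,"az": 0,"gripper": -1},{"dx": 0,"dy": -0.8,"dz": 14,"ax": 0,"ay": 0,"az": 0,"gripper": -1},{"dx": 0,"dy": -0.8,"dz": 20,"ax": 0,"ay": 0,"az": 0,"gripper": -1},{"dx": 0,"dy": -0.8,"dz": 25,"ax": 0,"ay": 0,"az": 0,"gripper": -1},{"dx": 0,"dy": -0.8,"dz": 25,"ax": 0,"ay": 0,"az": 0,"gripper": -1}]}}

```text
t: 22.12
tcp_pos: [441.2, -106.3, 68.2]
tool_rot: [-0.001, -0.0, 1.0, 0.0]
force: [-0.4, -0.2, 0.0]
opening: 30.8
```

```bash
python3 stud.py w14.png
```

```text
22.1667 [ 441.5 -106.3   68.6] [-9.e-04 -1.e-04  1.e+00  2.e-04] 30.9 [ 0.6 -0.1 -0.7]
```

View pics/w14.png

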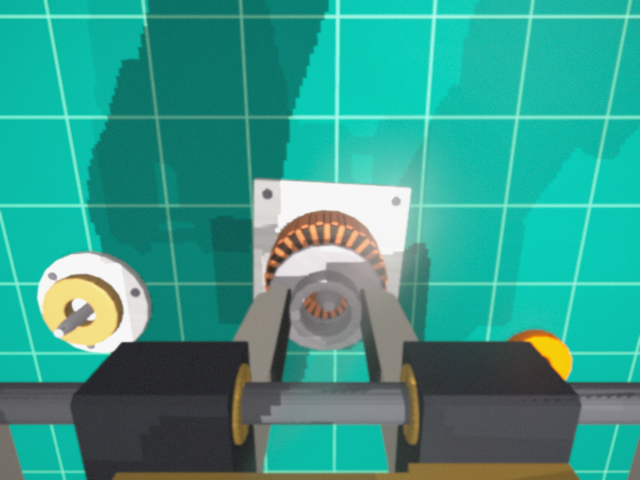

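Call:
{"api": "apply_moves", "payload": {"plan": [{"dx": 0,"dy": 0,"dz": 6,"ax": 0,"ay": 0,"az": 0,"gripper": -1},{"dx": 0,"dy": 0,"dz": 12,"ax": 0,"ay": 0,"az": 0,"gripper": -1},{"dx": 0,"dy": 0,"dz": 15,"ax": 0,"ay": 0,"az": 0,"gripper": -1},{"dx": 0,"dy": 0,"dz": 16,"ax": 0,"ay": 0,"az": 0,"gripper": -1},{"dx": 0,"dy": 0,"dz": 16,"ax": 0,"ay": 0,"az": 0,"gripper": -1},{"dx": 0,"dy": 0,"dz": 16,"ax": 0,"ay": 0,"az": 0,"gripper": -1}]}}

```text
t: 22.67
tcp_pos: [442.1, -106.5, 53.3]
tool_rot: [-0.0, 0.0, 1.0, -0.0]
force: [0.2, 1.0, -0.6]
opening: 31.2
```

Call:
{"api": "apply_moves", "payload": {"plan": [{"dx": 0,"dy": 0,"dz": 1,"ax": 0,"ay": 0,"az": 0,"gripper": -1},{"dx": 0,"dy": 0,"dz": 1,"ax": 0,"ay": 0,"az": 0,"gripper": -1},{"dx": 0,"dy": 0,"dz": 1,"ax": 0,"ay": 0,"az": 0,"gripper": 1},{"dx": 0,"dy": 0,"dz": 1,"ax": 0,"ay": 0,"az": 0,"gripper": 1},{"dx": 0,"dy": 0,"dz": 0,"ax": 0,"ay": 0,"az": 0,"gripper": 1},{"dx": 0,"dy": 0,"dz": 0,"ax": 0,"ay": 0,"az": 0,"gripper": 1},{"dx": 0,"dy": 0,"dz": -10,"ax": 0,"ay": 0,"az": 0,"gripper": 1},{"dx": 0,"dy": 0,"dz": -40,"ax": 0,"ay": 0,"az": 0,"gripper": 1},{"dx": 0,"dy": 0,"dz": -75,"ax": 0,"ay": 0,"az": 0,"gripper": 1},{"dx": 0,"dy": 0,"dz": -90,"ax": 0,"ay": 0,"az": 0,"gripper": 1}]}}

```text
t: 23.5
tcp_pos: [443.6, -106.8, 146.6]
tool_rot: [0.003, 0.0, 1.0, -0.001]
force: [-0.5, 0.0, -0.1]
opening: 79.9
```

```bash
python3 stud.py w15.png retainer_center
```

```text
23.55 [ 444.9 -107.1  148.1] [ 4.5e-03  1.0e-04  1.0e+00 -1.0e-03] 83.9 [0.9 0.3 1.6]
retainer_center {'at': [328.1, 238.6], 'conf': 0.86} [ 455.7 -105.3    9. ]
```

View pics/w15.png

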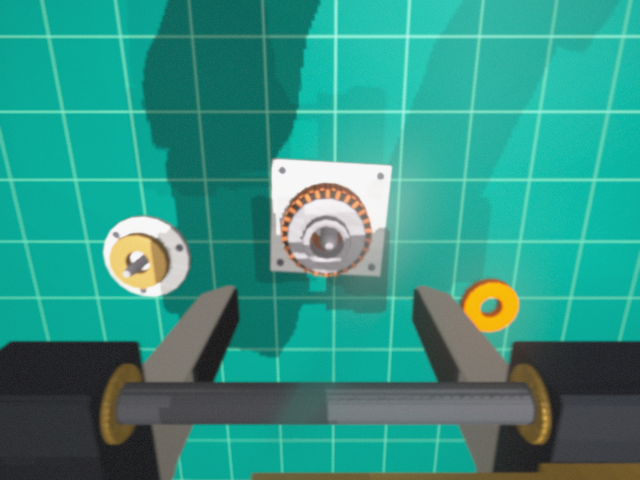

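The retainer is on, collar up, with the stud centred at (328,240). Next is the copper small coil.

Call:
{"api": "apply_moves", "payload": {"plan": [{"dx": -3,"dy": 38,"dz": 2,"ax": 0,"ay": 0,"az": 0,"gripper": 1},{"dx": -6,"dy": 76,"dz": 4,"ax": 0,"ay": 0,"az": 0,"gripper": 1},{"dx": -9,"dy": 114,"dz": 6,"ax": 0,"ay": 0,"az": 0,"gripper": 1},{"dx": -12,"dy": 152,"dz": 8,"ax": 0,"ay": 0,"az": 0,"gripper": 1},{"dx": -15,"dy": 190,"dz": 10,"ax": 0,"ay": 0,"az": 0,"gripper": 1},{"dx": -18,"dy": 228,"dz": 10,"ax": 0,"ay": 0,"az": 0,"gripper": 1},{"dx": -20,"dy": 266,"dz": 10,"ax": 0,"ay": 0,"az": 0,"gripper": 1},{"dx": -22,"dy": 304,"dz": 10,"ax": 0,"ay": 0,"az": 0,"gripper": 1},{"dx": -25,"dy": 340,"dz": 10,"ax": 0,"ay": 0,"az": 0,"gripper": 1},{"dx": -25,"dy": 368,"dz": 10,"ax": 0,"ay": 0,"az": 0,"gripper": 1}]}}

```text
t: 24.43
tcp_pos: [466.1, 264.9, 131.9]
tool_rot: [-0.001, -0.001, 1.0, 0.0]
force: [0.5, 0.3, 0.7]
opening: 93.1
```

Call:
{"api": "apply_moves", "payload": {"plan": [{"dx": 0,"dy": 0,"dz": 0,"ax": 0,"ay": 0,"az": 0,"gripper": 1},{"dx": 0,"dy": 0,"dz": 0,"ax": 0,"ay": 0,"az": 0,"gripper": 1},{"dx": 0,"dy": 0,"dz": 0,"ax": 0,"ay": 0,"az": 0,"gripper": 1}]}}

```text
t: 24.68
tcp_pos: [466.4, 260.0, 132.1]
tool_rot: [-0.001, 0.0, 1.0, -0.001]
force: [1.1, -1.0, -0.3]
opening: 92.9
```

```bash
python3 stud.py w16.png small_coil_center;python3 stud.py w16.png small_coil_center
```

```text
24.7333 [466.8 259.4 132.4] [-9.0e-04  1.1e-03  1.0e+00 -1.2e-03] 92.9 [ 0.5 -0.3 -0.3]
small_coil_center {'at': [343.2, 119.0], 'conf': 0.78} [387.1 271.5   9. ]
small_coil_center {'at': [329.5, 234.3], 'conf': 0.76} [469.6 262.3   9. ]
24.8333 [467.2 259.4 132.9] [-4.0e-04  1.5e-03  1.0e+00 -8.0e-04] 92.9 [ 0.8 -0.3  0.6]
small_coil_center {'at': [344.4, 120.5], 'conf': 0.96} [388.8 271.8   9. ]
small_coil_center {'at': [328.4, 230.9], 'conf': 0.71} [467.9 260.7   9. ]
```

View pics/w16.png

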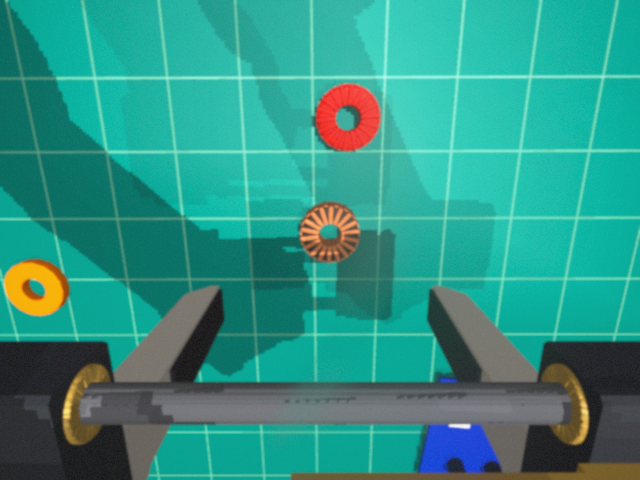

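Copper is at (330,232) and the red look-alike at (347,117). I'm taking the copper one.

Call:
{"api": "apply_moves", "payload": {"plan": [{"dx": -1.5,"dy": 2,"dz": 40,"ax": 0,"ay": 0,"az": 0,"gripper": 1},{"dx": -1.5,"dy": 2,"dz": 75,"ax": 0,"ay": 0,"az": 0,"gripper": 1},{"dx": -1.5,"dy": 2,"dz": 100,"ax": 0,"ay": 0,"az": 0,"gripper": 1},{"dx": -1.5,"dy": 2,"dz": 118,"ax": 0,"ay": 0,"az": 0,"gripper": 0.6},{"dx": -1.5,"dy": 2,"dz": 127,"ax": 0,"ay": 0,"az": 0,"gripper": 0.6},{"dx": -1.5,"dy": 2,"dz": 127,"ax": 0,"ay": 0,"az": 0,"gripper": 0.6},{"dx": -1.5,"dy": 2,"dz": 127,"ax": 0,"ay": 0,"az": 0,"gripper": 0.6}], "force": 25}}

```text
t: 25.47
tcp_pos: [469.0, 263.1, 6.7]
tool_rot: [0.0, 0.0, 1.0, -0.0]
force: [0.6, -0.1, 0.5]
opening: 75.4
```

Call:
{"api": "apply_moves", "payload": {"plan": [{"dx": 0,"dy": -0.5,"dz": 1,"ax": 0,"ay": 0,"az": 0,"gripper": -1},{"dx": 0,"dy": -0.5,"dz": 1,"ax": 0,"ay": 0,"az": 0,"gripper": -1},{"dx": 0,"dy": -0.5,"dz": 1,"ax": 0,"ay": 0,"az": 0,"gripper": -1},{"dx": 0,"dy": -0.5,"dz": 1,"ax": 0,"ay": 0,"az": 0,"gripper": -1},{"dx": 0,"dy": -0.5,"dz": 1,"ax": 0,"ay": 0,"az": 0,"gripper": -1},{"dx": 0,"dy": -0.5,"dz": 1,"ax": 0,"ay": 0,"az": 0,"gripper": -1}], "force": 25}}

```text
t: 25.97
tcp_pos: [468.8, 263.1, 5.8]
tool_rot: [0.0, 0.0, 1.0, 0.0]
force: [-0.8, -0.0, 2.6]
opening: 41.7
```

Call:
{"api": "apply_moves", "payload": {"plan": [{"dx": 0,"dy": 0,"dz": -38,"ax": 0,"ay": 0,"az": 0,"gripper": -1},{"dx": 0,"dy": 0,"dz": -76,"ax": 0,"ay": 0,"az": 0,"gripper": -1},{"dx": 0,"dy": -15,"dz": -110,"ax": 0,"ay": 0,"az": 0,"gripper": -1},{"dx": 0,"dy": -45,"dz": -130,"ax": 0,"ay": 0,"az": 0,"gripper": -1},{"dx": 0,"dy": -83,"dz": -135,"ax": 0,"ay": 0,"az": 0,"gripper": -1},{"dx": 0,"dy": -122,"dz": -135,"ax": 0,"ay": 0,"az": 0,"gripper": -1},{"dx": 0,"dy": -161,"dz": -135,"ax": 0,"ay": 0,"az": 0,"gripper": -1},{"dx": 0,"dy": -200,"dz": -135,"ax": 0,"ay": 0,"az": 0,"gripper": -1},{"dx": 0,"dy": -239,"dz": -135,"ax": 0,"ay": 0,"az": 0,"gripper": -1},{"dx": 0,"dy": -278,"dz": -135,"ax": 0,"ay": 0,"az": 0,"gripper": -1}]}}

```text
t: 26.8
tcp_pos: [467.9, -16.7, 140.4]
tool_rot: [-0.0, -0.0, 1.0, -0.0]
force: [0.9, -0.1, -1.2]
opening: 41.7
```

Call:
{"api": "apply_moves", "payload": {"plan": [{"dx": -3,"dy": -39,"dz": 0,"ax": 0,"ay": 0,"az": 0,"gripper": -1},{"dx": -3,"dy": -78,"dz": 0,"ax": 0,"ay": 0,"az": 0,"gripper": -1},{"dx": -3,"dy": -117,"dz": 0,"ax": 0,"ay": 0,"az": 0,"gripper": -1},{"dx": -3,"dy": -156,"dz": 0,"ax": 0,"ay": 0,"az": 0,"gripper": -1},{"dx": -3,"dy": -192,"dz": 0,"ax": 0,"ay": 0,"az": 0,"gripper": -1},{"dx": -3,"dy": -220,"dz": 0,"ax": 0,"ay": 0,"az": 0,"gripper": -1},{"dx": -3,"dy": -236,"dz": 5,"ax": 0,"ay": 0,"az": 0,"gripper": -1},{"dx": -3,"dy": -236,"dz": 30,"ax": 0,"ay": 0,"az": 0,"gripper": -1},{"dx": -3,"dy": -236,"dz": 55,"ax": 0,"ay": 0,"az": 0,"gripper": -1},{"dx": -3,"dy": -236,"dz": 70,"ax": 0,"ay": 0,"az": 0,"gripper": -1}]}}

```text
t: 27.63
tcp_pos: [470.0, -250.9, 68.2]
tool_rot: [-0.002, 0.001, 1.0, 0.001]
force: [-0.6, 0.4, -1.2]
opening: 41.8
```

Call:
{"api": "apply_moves", "payload": {"plan": [{"dx": 0,"dy": 0,"dz": 0,"ax": 0,"ay": 0,"az": 0,"gripper": -1},{"dx": 0,"dy": 0,"dz": 0,"ax": 0,"ay": 0,"az": 0,"gripper": -1}]}}

```text
t: 27.8
tcp_pos: [470.9, -250.6, 69.7]
tool_rot: [-0.001, -0.0, 1.0, 0.001]
force: [0.2, 0.9, -1.5]
opening: 42.0
```

```bash
python3 stud.py w17.png; python3 - <<'E'
from h import *
w=cap("wrist");o=r.get_obs();p=o["tcp_pos"]
print(p.round(1),proj(w,(472,-251.5,40)).round(0),proj(w,p+[0,0,12]).round(0))
E
```

```text
27.85 [ 471.8 -251.    70.7] [ 1.e-04 -0.e+00  1.e+00 -1.e-04] 41.7 [-1.   0.1 -0.2]
[ 472.3 -251.2   71.3] [325. 279.] [326. 319.]
```

View pics/w17.png

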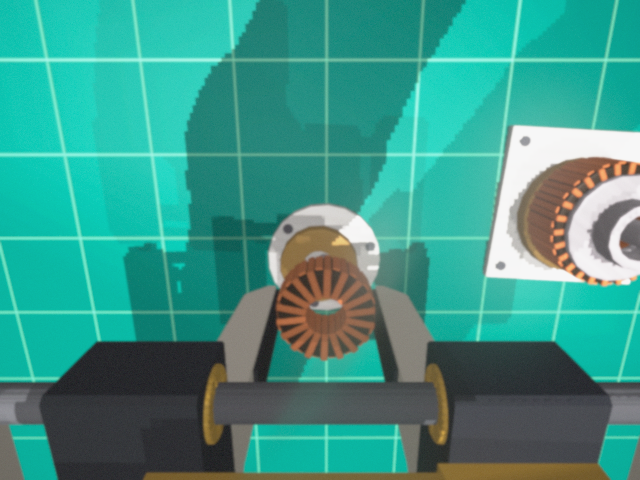

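```bash
python3 - <<'E'
import cv2
i=cv2.imread("pics/w17.png")[190:370,250:400];cv2.imwrite("pics/c17.png",cv2.resize(i,None,fx=3.3,fy=3.3,interpolation=2))
i=cv2.imread("pics/w17.png")[110:300,480:640];cv2.imwrite("pics/c17b.png",cv2.resize(i,None,fx=3.1,fy=3.1,interpolation=2))
E
```

```text
(no output)
```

View pics/c17.png

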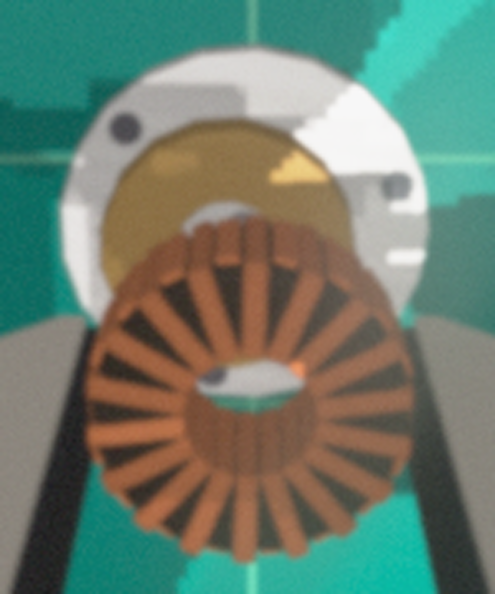

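View pics/c17b.png

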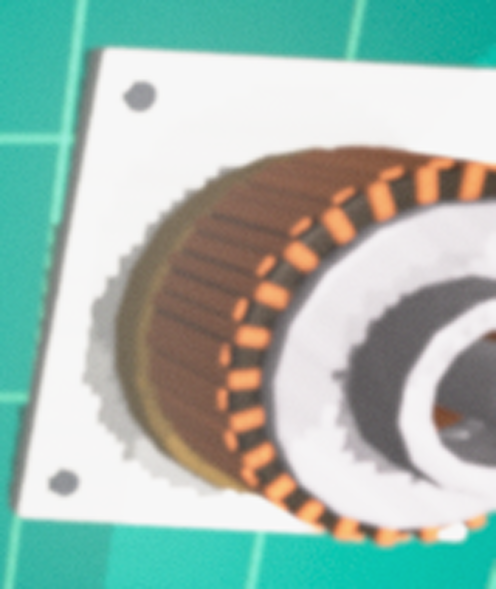

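Hole centre is at (326,317) against an expected (326,319), so the coil is well centred, and the tall stack looks flush. Lowering onto the stud.

Call:
{"api": "apply_moves", "payload": {"plan": [{"dx": 0,"dy": -0.3,"dz": 15,"ax": 0,"ay": 0,"az": 0,"gripper": -1},{"dx": 0,"dy": -0.3,"dz": 22,"ax": 0,"ay": 0,"az": 0,"gripper": -1},{"dx": 0,"dy": -0.3,"dz": 28,"ax": 0,"ay": 0,"az": 0,"gripper": -1},{"dx": 0,"dy": -0.3,"dz": 34,"ax": 0,"ay": 0,"az": 0,"gripper": -1},{"dx": 0,"dy": -0.3,"dz": 37,"ax": 0,"ay": 0,"az": 0,"gripper": -1},{"dx": 0,"dy": -0.3,"dz": 37,"ax": 0,"ay": 0,"az": 0,"gripper": -1}]}}

```text
t: 28.4
tcp_pos: [471.2, -251.1, 32.9]
tool_rot: [-0.0, -0.0, 1.0, 0.0]
force: [-0.0, -0.4, -0.4]
opening: 41.7
```

```bash
python3 stud.py w18.png;  python3 - <<'E'
import cv2
i=cv2.imread("pics/w18.png")[190:370,250:400];cv2.imwrite("pics/c18.png",cv2.resize(i,None,fx=3.3,fy=3.3,interpolation=2))
E
```

```text
28.45 [ 471.5 -251.2   33.3] [-2.e-04 -0.e+00  1.e+00  1.e-04] 41.7 [ 0.6  0.1 -1.6]
```

View pics/c18.png

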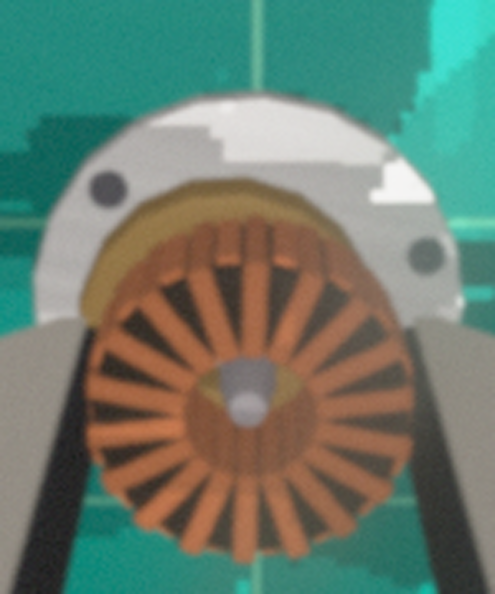

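Stud in the hole. The target tip height is about 22.5 mm.

Call:
{"api": "apply_moves", "payload": {"plan": [{"dx": 0,"dy": 0,"dz": 6,"ax": 0,"ay": 0,"az": 0,"gripper": -1},{"dx": 0,"dy": 0,"dz": 9,"ax": 0,"ay": 0,"az": 0,"gripper": -1},{"dx": 0,"dy": 0,"dz": 10.5,"ax": 0,"ay": 0,"az": 0,"gripper": -1},{"dx": 0,"dy": 0,"dz": 10.5,"ax": 0,"ay": 0,"az": 0,"gripper": -1},{"dx": 0,"dy": 0,"dz": 10.5,"ax": 0,"ay": 0,"az": 0,"gripper": -1}]}}

```text
t: 28.87
tcp_pos: [471.5, -251.3, 22.8]
tool_rot: [-0.0, 0.0, 1.0, -0.0]
force: [0.1, 0.0, -1.3]
opening: 42.0
```

Call:
{"api": "apply_moves", "payload": {"plan": [{"dx": 0,"dy": 0,"dz": 0.7,"ax": 0,"ay": 0,"az": 0,"gripper": -1},{"dx": 0,"dy": 0,"dz": 0.7,"ax": 0,"ay": 0,"az": 0,"gripper": 1},{"dx": 0,"dy": 0,"dz": 0.7,"ax": 0,"ay": 0,"az": 0,"gripper": 1},{"dx": 0,"dy": 0,"dz": 0,"ax": 0,"ay": 0,"az": 0,"gripper": 1},{"dx": 0,"dy": 0,"dz": 0,"ax": 0,"ay": 0,"az": 0,"gripper": 1},{"dx": 0,"dy": 0,"dz": -10,"ax": 0,"ay": 0,"az": 0,"gripper": 1},{"dx": 0,"dy": 0,"dz": -40,"ax": 0,"ay": 0,"az": 0,"gripper": 1},{"dx": 0,"dy": 0,"dz": -80,"ax": 0,"ay": 0,"az": 0,"gripper": 1},{"dx": 0,"dy": 0,"dz": -100,"ax": 0,"ay": 0,"az": 0,"gripper": 1},{"dx": 0,"dy": 0,"dz": -100,"ax": 0,"ay": 0,"az": 0,"gripper": 1}]}}

```text
t: 29.7
tcp_pos: [474.7, -252.9, 128.4]
tool_rot: [0.005, 0.0, 1.0, -0.003]
force: [0.2, -0.4, 0.1]
opening: 92.2
```

Call:
{"api": "apply_moves", "payload": {"plan": [{"dx": 0,"dy": 20,"dz": -35,"ax": 0,"ay": 0,"az": 0,"gripper": 1},{"dx": 0,"dy": 55,"dz": -45,"ax": 0,"ay": 0,"az": 0,"gripper": 1},{"dx": 0,"dy": 75,"dz": -45,"ax": 0,"ay": 0,"az": 0,"gripper": 1},{"dx": 0,"dy": 75,"dz": -45,"ax": 0,"ay": 0,"az": 0,"gripper": 1},{"dx": 0,"dy": 75,"dz": -45,"ax": 0,"ay": 0,"az": 0,"gripper": 1}]}}

```text
t: 30.12
tcp_pos: [471.3, -175.0, 167.9]
tool_rot: [-0.0, -0.001, 1.0, 0.0]
force: [-0.3, -1.1, -0.3]
opening: 93.4
```

```bash
python3 stud.py w19.png short_stud_foot tall_stud_foot; python3 - <<'E'
from h import *
w=cap("wrist")
for l in ["retainer_center","large_coil_center"]:
    z={"retainer_center":53,"large_coil_center":30}[l]
    for p in r.place_of("wrist",l): print(l,p["conf"],ray(w,p["at"],z).round(1))
for p in r.place_of("wrist","small_coil_center"): print(p["conf"],ray(w,p["at"],25).round(1))
i=w["img"]; save(cv2.resize(i[120:380,100:560],None,fx=1.7,fy=1.7,interpolation=2),"c19.png")
s=cap("scene")["img"];save(cv2.resize(s[130:260,260:440],None,fx=4,fy=4,interpolation=2),"s19.png")
E
```

```text
30.1667 [ 471.  -176.6  167.6] [-5.e-04 -2.e-04  1.e+00 -3.e-04] 92.7 [-0.1  0.3  0.3]
short_stud_foot {'at': [233.9, 215.4], 'conf': 0.85} [ 470.1 -251.9    6. ]
short_stud_foot {'at': [413.8, 186.8], 'conf': 0.48} [ 445.5 -103.3    6. ]
tall_stud_foot {'at': [408.9, 181.9], 'conf': 0.63} [ 441.5 -107.6    6. ]
retainer_center 0.88 [ 441.5 -108.    53. ]
large_coil_center 0.8 [ 441.  -108.7   30. ]
0.69 [ 471.7 -250.8   25. ]
0.42 [448.5 -99.8  25. ]
```

View pics/c19.png

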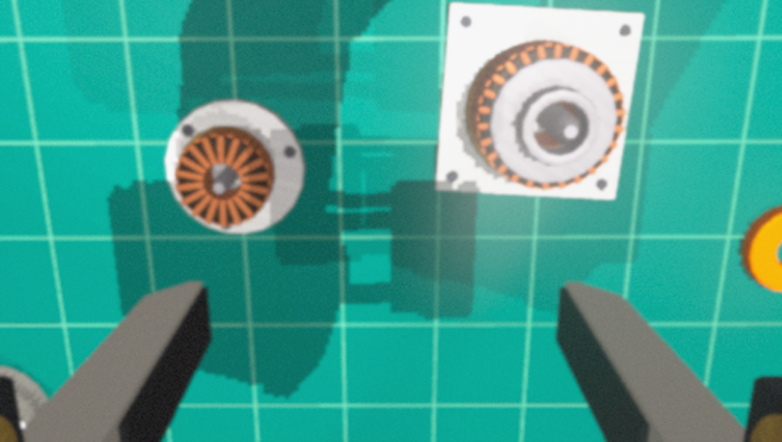

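View pics/s19.png

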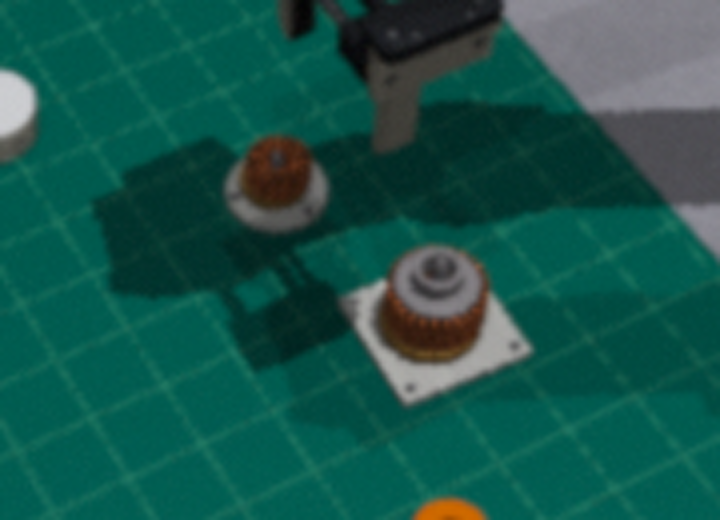

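Both stacks are flat and seated: short stud at crop (225,180), tall stud at (555,125). The arm is clear of everything, so I'm handing in.

```bash
python3 -c "
from station import r
print(r.sign_off())"
```

```text
the job is handed in; nothing more can be done
None
```

Both coils are mounted and the job was handed in at about 30 s of the 115 s allowed. The sign-off gave no verdict.

- **Tall stud:** large washer, then large coil, then retainer with its collar up.
- **Short stud:** tan small washer, then copper small coil. I left the orange and red look-alikes where they were.
- **Last checks:** The final wrist and scene pictures show both stacks flat and seated, with the studs through the holes and the arm clear. Measured positions put the retainer, large coil and small coil within about 3 mm of their stud axes. The 8 mm limit is comfortably met.
- **Mended on the way:** The first grip on the large washer was too high, about 8 mm up a 10 mm part. I regripped it lower before lifting.
- **Disagreements:** The networks also gave low-confidence hits at the wrong stack, such as a "small coil" on the tall stud. I ignored those because the pictures showed otherwise.
- **Not measured directly:** I judged the part heights from release height and pictures, since there is no depth camera. I didn't re-measure the screwdriver and tin at the end, but the arm never went near either of them.

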